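# Jack up the roller deck and pack it level

### The job

The free end of the small roller deck on the bench has sagged. Pump the trigger of the jack beside it until the deck is up hard against its level stop, slide packing plates from the mat one at a time into the gap under the deck's free end, on top of any that are already there and each fully home against the back stop and square on the seat, until it is snug and another would not go in, then press the release button so that the jack's bar drops all the way and the deck rests level on the plates. Leave the spare plates lying flat on the mat and do not knock the other things on the bench about.

Things in the scene. Friction and masses are not known exactly. Their poses are not given: they have to be found in the camera images.
- station: The deck's fixed base plate. Origin on the bench under the middle of the deck's free end; +y runs along the deck to its hinge (axis at y = 200 mm), +x points to the jack. Deck 124 mm wide, top 104 mm above the bench when level; across the free end a steel beam, y -12 to 12 mm. Jack housing x 73 to 107, y -94 to 22, z to 56 mm; its bar at x 90, y 0 rises to z 118 mm at most.
- seat (a point): A home plate's centre lies over this point, 4 mm up in the lowest layer, 8 mm more per layer: on the grey seat block's top (z 37 mm), station x 0, y -16 mm; axes as station. The seat runs from 46 mm to -y, its open front, to the upright back stop at +50 mm; 60 mm wide. Two guide pins (6 mm thick, 42 mm high) stand at x +-24.5, y -8 mm from here. Plates slide in to +y between them until they touch the stop.
- beam_under (a point): Middle of the underside of the deck's beam. With the deck level it is 41.5 mm above the seat: room for five plates and 1.5 mm of play. With the deck sagged it is about 27 mm above the seat.
- deck (a joint): Angle of the roller deck about its hinge, rad: 0 is level, up against its stop; negative is sagged (-0.0725 lowest, where it starts). It falls by its own weight (about 4 N at the beam) unless jack or plates carry it.
- jack_bar (a joint): Height of the jack's toothed bar, m: 0 down, 0.0285 its end stop. It goes up in 5 mm clicks and is held there. Its sprung toe meets the beam at 0.008; after the fourth click (0.020) the deck is still 2 mm low; from the fifth (0.0247) it is level and the jack is at its end.
- trigger (a joint): Angle of the jack's sprung trigger, rad: 0 let go, 0.32 fully pulled. One full pull (past about 0.28) and letting go again (below 0.02) lifts the bar by one click; now and then a pull slips a tooth and must be repeated. A pull takes 4 to 15 N.
- trigger_grip (a point): On the trigger, z 98 mm, at station x 90, y -56 mm when let go. Upright black lever, 14 mm (x) by 10 mm (y), z 56 to 117 mm. It is pulled to -y (21 mm here) towards a fixed grip post (y -90 to -100, 18 mm wide, top z 116 mm): fingers that open 75 mm or more, closing along y round both with midway at y -87 mm, squeeze it. 40 mm of free room lies between trigger and bar.
- release_tab (a joint): Travel of the release button, m: 0 up, 0.012 fully down. Pressed past about 0.009 it lets the bar drop at once; it springs back; it takes about 5 N.
- release_top (a point): Middle of the top of the round black release button (21 mm across), z = 107 mm, at station x 90, y 46 mm; press straight down.
- mat: Black rubber mat fixed on the bench, 150 mm (x) by 290 mm (y), 8 mm thick; origin on the bench under its middle. The plates start side by side on it, lying across its width, every other one shifted some 5 cm along its length. On the robot's side of it stands a fixed label printer, 150 mm high; its nearest corner is at x 0.425, y -0.232 m in the robot's frame: keep a wide gripper clear of it.
- plate0: Bare aluminium packing plate, 30 mm (x) by 100 mm (y) by 8 mm (z), 70 g, its last 10 mm at both ends tapered to a 2.4 mm nose; both ends and both faces alike. Origin at its centre. May be absent.
- plate1: Bare aluminium packing plate, 30 mm (x) by 100 mm (y) by 8 mm (z), 70 g, its last 10 mm at both ends tapered to a 2.4 mm nose; both ends and both faces alike. Origin at its centre. May be absent.
- plate2: Bare aluminium packing plate, 30 mm (x) by 100 mm (y) by 8 mm (z), 70 g, its last 10 mm at both ends tapered to a 2.4 mm nose; both ends and both faces alike. Origin at its centre. May be absent.
- plate3: Bare aluminium packing plate, 30 mm (x) by 100 mm (y) by 8 mm (z), 70 g, its last 10 mm at both ends tapered to a 2.4 mm nose; both ends and both faces alike. Origin at its centre. May be absent.
- plate4: Bare aluminium packing plate, 30 mm (x) by 100 mm (y) by 8 mm (z), 70 g, its last 10 mm at both ends tapered to a 2.4 mm nose; both ends and both faces alike. Origin at its centre. May be absent.
- under0: An identical plate that may already be home on the seat under the beam (origin at its centre). May be absent.
- under1: An identical plate that may already be home on the seat under the beam (origin at its centre). May be absent.
- label_roll_b: Bystander: small white label roll, 60 mm across and 40 high, origin in the middle of its underside.
- pins: Bystander: small green carton, 61x60x35 mm, origin in the middle of its underside.

How it is judged:
By the outcome, as a careful person would: the job done as asked, in the order asked, and still so for the second after the job is handed in, with the robot touching nothing.
Of plate0, plate1, plate2, plate3, plate4 only 4 to 5 are there at a start; the rules pass over those that are not, and their reading is None.
Of under0, under1 only 1 to 2 are there at a start; the rules pass over those that are not, and their reading is None.
At some moment in a run one of plate0, plate1, plate2, plate3, plate4 may be knocked a few centimetres aside while the robot is not near it.
Once in a run the grip may slacken for a moment while it holds something.
It also fails if it takes over 208 s, if anything falls off the work surface, if the arm or the gripper's body presses on something with over 40 N, if the wrist force passes 120 N, or if a joint passes its speed limit or range.

### The arm

A 6-joint arm with a two-finger parallel gripper is mounted at the origin on the work surface; the furniture and walls round the work are solid. World frame = base frame: x ahead of the robot, y to its left, z up, the work surface at z = 0. Lengths are in m, angles in rad, forces in N, time in s.
With the tool pointing down it reaches from about 0.4 to 0.825 m from the base axis. Payload 7 kg.
Tool frame: the origin (TCP) lies between the finger pads; the fingertips stand 8 mm ahead of it and the grasp point (between the pads) lies 11 mm behind it (arm.finger_overhang is the distance from the TCP to the fingertips, in m); z points along the fingers, y is the line along which they close (so a half turn about z gives the same grasp; the last joint's range is limited). The gripper opens to 88 mm and grips with 3 to 60 N. Pads are 19 mm wide; open, the fingers measure 130 mm over their backs; the gripper's body (78 mm by 193 mm) begins 47 mm behind the grasp point.
Start: joints at [1.547, 0.359, 0.012, 0, -1.224, -0.288], TCP at [0.207, 0.642, 0.235] pointing down, gripper open.
Joint ranges: [-3.07, 3.07], [-1.43, 2.12], [-1.02, 1.25], [-3.03, 1.67], [-3.05, -0], [-3.03, 3.03]. Speed limits (rad/s): [2.39, 2.39, 3.01, 3.14, 3.14, 3.14].

### API

Orientations are given as [roll, pitch, yaw] about the fixed x, y, z axes, in that order (R = Rz(yaw) Ry(pitch) Rx(roll)).
In Python, from station import arm gives the robot as it stands.
- The arm moves only by the tool move_arm, never from a script. Its argument "rows" is text: rows parted by semicolons, each of 7 numbers parted by spaces: the turn, a rotation vector about the tool's x, y, z in degrees, then the shift along the tool's x, y, z in m, then the finger opening in m, from 0 to 0.0876. A call has 1 to 8 rows; each row shifts and turns the commanded pose from where the row before left it, along the tool's axes as they then stand; what a row does not reach is not made up. A row lasts 1/8 s, in which the tool goes at most 62.5 mm and 10.7 degrees, less where a joint would pass 70% of its speed; a pose out of reach is approached as far as the arm can. A call is refused whole if a number of a shift passes 0.0625 or a number of a turn 10.7, either way. A call with a gripper value outside its range is refused whole. The fingers move at their own pace and stop on an object; "squeeze" is the grip in N (left out, the last holds). Time passes only in rows, so rows that do not move let the fingers close. It gives the time, the measured TCP pose, the force, the opening and the grip force at its end, in the units of the state.
- arm.get_state(): the state, without advancing time (a new reading comes with each control period).
- arm.grab_frame(name): name is "scene" or "side" or "wrist"; returns (picture, depth): 400x640x3 uint8, blue, green, red; 400x640 float32, m along the optical axis (not along the pixel's ray), 0 where there is no reading.
- arm.camera_model(name): a dict with "mtx" (3x3 intrinsics, pixels), "k1" (the pictures are not rectified: a ray, as slopes to the right and down, at radius r is drawn at 1 + k1 r^2 times it, then the intrinsics apply), "camera_from_world" (4x4, takes a point from world to camera coordinates); the wrist camera has in their place "mount" (4x4, takes a point from camera to tool coordinates, whose origin is the TCP and whose axes are the flange's). Camera axes: x right, y down, z forward; pixel columns grow to the right and rows downward; lengths in m; the calibration is good to about 2 mm. A picture is of the moment at which its call begins: read the wrist's pose just before it. camera_model takes no time and is no camera call.
- arm.job_done(): hands the job in; it is judged then, once.
The state is a dict: "t": time; "q": joint angles; "qd": joint speeds; "joint_efforts": joint torques, N m; "eef_pos": TCP position; "ee_rot": TCP orientation; "force": force on the tool from outside, world axes, zero at the start; "moment": the same for the moment, N m; "width": finger opening in m; "gripper_force": force on a finger pad.
Only numpy, scipy, OpenCV 4.12 (cv2) and the standard library are available. Lean on these libraries where they do the work, as an engineer would, in place of code of your own. Each camera call takes 0.05 s, during which the arm holds its last target. There are 200 camera calls.

## Working session

There is one attempt and no reset: what is moved stays moved. The work goes in short steps, Python scripts to look and compute and a tool call to move; the robot and the scene stay as the last step left them, time stands still between calls to the robot, and variables do not carry over. Pictures are saved under pics/ and viewed, at most 17 in all, crops included, and the job is handed in when it is done.

Besides the shell and the picture viewer there is one more tool, called after "Request:" as name(argument=value, ...) on one line, values as JSON. move_arm: Moves the arm, as the interface text tells. Its arguments: {"type":"object","properties":{"rows":{"type":"string"},"squeeze":{"type":"number"}},"required":["rows"]}

```bash
ls; mkdir -p pics
cat > h.py <<'E'
import numpy as np,cv2
from station import arm
from scipy.spatial.transform import Rotation as R
def snap(n,f=None):
    s=arm.get_state(); im,d=arm.grab_frame(n)
    if f: cv2.imwrite('pics/'+f,im)
    return s,im,d
def c2w(n,s=None):
    m=arm.camera_model(n)
    if 'mount' in m:
        T=np.eye(4);T[:3,:3]=R.from_euler('xyz',s['ee_rot']).as_matrix();T[:3,3]=s['eef_pos'];T=T@np.array(m['mount'])
    else: T=np.linalg.inv(m['camera_from_world'])
    return m,T
def slopes(m,uv):
    K=np.array(m['mtx']); k=m['k1']
    return cv2.undistortPoints(np.float64(uv).reshape(-1,1,2),K,np.array([k,0,0,0.])).reshape(-1,2)
def onplane(n,uv,z,s=None):
    m,T=c2w(n,s); a=slopes(m,uv); r=np.c_[a,np.ones(len(a))]@T[:3,:3].T; o=T[:3,3]
    return o+r*((z-o[2])/r[:,2])[:,None]
def cloud(n,d,s=None):
    m,T=c2w(n,s); v,u=np.mgrid[:400,:640]; a=slopes(m,np.c_[u.ravel(),v.ravel()]); z=d.ravel()[:,None]
    P=np.c_[a*z,z]@T[:3,:3].T+T[:3,3]; P[d.ravel()==0]=np.nan
    return P.reshape(400,640,3)
E
python3 - <<'E'
from h import *
for n in('scene','side','wrist'):
    s,im,d=snap(n,n+'0.png'); m,T=c2w(n,s); np.savez(n+'0.npz',im=im,d=d,P=cloud(n,d,s)); print(n,T.round(3),m['k1'],m['mtx'][0][0])
    if n=='wrist':print(m['mount'])
print(s,arm.finger_overhang)
a=[cv2.imread(f'pics/{n}0.png') for n in('scene','side')]
E
```

```text
pics
scene [[-1.940e-01 -8.060e-01  5.590e-01 -3.660e-01]
 [-9.810e-01  1.610e-01 -1.090e-01  1.180e-01]
 [-1.000e-03 -5.690e-01 -8.220e-01  1.341e+00]
 [ 0.000e+00  0.000e+00  0.000e+00  1.000e+00]] 0.005902450730589032 458.6325209481839
side [[-0.935 -0.251  0.251  0.193]
 [-0.355  0.686 -0.635  0.705]
 [-0.013 -0.683 -0.73   0.931]
 [ 0.     0.     0.     1.   ]] -0.11729461750414188 450.3381805552772
wrist [[-0.307 -0.918 -0.251  0.274]
 [-0.952  0.297  0.079  0.62 ]
 [ 0.002  0.263 -0.965  0.383]
 [ 0.     0.     0.     1.   ]] 0.010987898741016144 334.8304765243811
[[-6.38281695e-05 -9.64867741e-01 -2.62736061e-01  7.07646557e-02]
 [ 9.99999859e-01 -2.00195977e-04  4.92260101e-04  4.73786255e-04]
 [-5.27564595e-04 -2.62735993e-01  9.64867618e-01 -1.49055147e-01]
 [ 0.00000000e+00  0.00000000e+00  0.00000000e+00  1.00000000e+00]]
{'t': 0.1, 'q': array([ 1.54710019e+00,  3.59265276e-01,  1.11750591e-02, -3.09844223e-04,
       -1.22407739e+00, -2.88098918e-01]), 'qd': array([-5.39857899e-05, -1.36509175e-03,  2.02242629e-03, -6.08040838e-05,
        2.87767452e-04, -1.32486411e-03]), 'joint_efforts': array([-2.23170595e-03, -5.84163165e+01,  2.93751132e+01,  7.01548174e+00,
        1.01262881e-02, -5.84656982e-05]), 'eef_pos': array([0.20696316, 0.64205922, 0.23375915]), 'ee_rot': array([ 3.14019512e+00, -1.10369625e-04, -3.11900470e-01]), 'force': array([0.2191358 , 0.13216214, 0.19386739]), 'moment': array([ 0.03179796,  0.01728161, -0.06156195]), 'gripper_force': 0.0, 'width': 0.08726368353330785} 0.008
```

View pics/scene0.png

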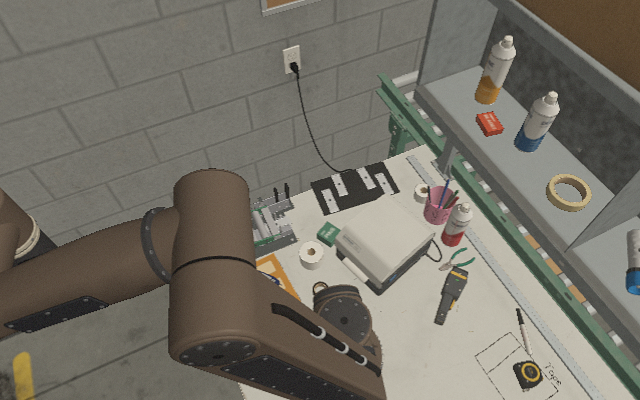

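View pics/side0.png

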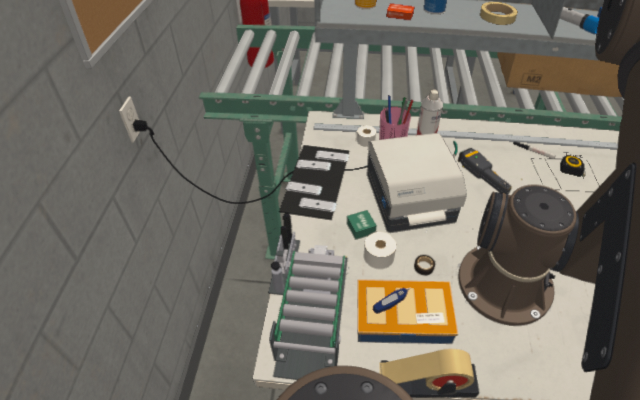

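The side view shows the deck at (310,300), the jack at (285,250), the mat with four plates at (318,180), and the carton (360,223) and roll (380,248) nearby. Next: measurements.

Run:
```python
from h import *
D=np.load('side0.npz');im=D['im'];P=D['P']
hsv=cv2.cvtColor(im,cv2.COLOR_BGR2HSV)
for n,uv in dict(matTL=(312,147),matTR=(349,152),matBL=(282,209),matBR=(328,216)).items():
    print(n,onplane('side',[uv],.008)[0].round(3))
print('depth pts',{k:P[k[1],k[0]].round(3) for k in[(332,156),(310,170),(304,189),(319,206),(360,222),(380,250),(330,257),(310,300),(300,352),(276,268),(287,225),(286,243)]})
# plates
m=(hsv[...,2]>140)&(P[...,2]<.03)&(P[...,2]>.003);m[:140]=0;m[222:]=0;m[:,:280]=0;m[:,352:]=0
c,_=cv2.findContours(m.astype('uint8')*255,cv2.RETR_EXTERNAL,cv2.CHAIN_APPROX_NONE)
for k in c:
    if cv2.contourArea(k)>60:
        w=onplane('side',k.reshape(-1,2),.016)[:,:2]; r=cv2.minAreaRect((w*1000).astype('float32')); print('plate',r)
cv2.imwrite('pics/side0c.png',cv2.resize(im[140:380,220:440],None,fx=2.5,fy=2.5,interpolation=cv2.INTER_CUBIC))
im=cv2.imread('pics/scene0.png');cv2.imwrite('pics/scene0c.png',cv2.resize(im[140:260,220:420],None,fx=4,fy=4,interpolation=cv2.INTER_CUBIC))
# height bands
h=[(P[...,2]>a)&(P[...,2]<b) for a,b in[(.07,.13)]][0]; h[:,360:]=0;h[:,:260]=0
for k in cv2.findContours(h.astype('uint8')*255,cv2.RETR_EXTERNAL,cv2.CHAIN_APPROX_NONE)[0]:
    if cv2.contourArea(k)>60:
        p=P[k[:,0,1],k[:,0,0]];print(cv2.minAreaRect((p[:,:2]*1000).astype('float32')),p[:,2].max())
```

```text
matTL [ 0.632 -0.303  0.008]
matTR [ 0.514 -0.32   0.008]
matBL [ 0.612 -0.029  0.008]
matBR [ 0.483 -0.049  0.008]
depth pts {(332, 156): array([ 0.555, -0.277,  0.015]), (310, 170): array([ 0.597, -0.2  ,  0.01 ]), (304, 189): array([ 0.581, -0.114,  0.017]), (319, 206): array([ 0.516, -0.067,  0.017]), (360, 222): array([ 0.389, -0.037,  0.034]), (380, 250): array([0.312, 0.046, 0.051]), (330, 257): array([0.411, 0.13 , 0.084]), (310, 300): array([0.409, 0.257, 0.094]), (300, 352): array([0.403, 0.338, 0.007]), (276, 268): array([0.507, 0.214, 0.106]), (287, 225): array([0.543, 0.077, 0.085]), (286, 243): array([0.533, 0.11 , 0.059])}
plate ((523.4405517578125, -72.71546936035156), (98.46158599853516, 33.94178771972656), 8.1826171875)
plate ((584.2154541015625, -119.63114166259766), (100.63652801513672, 33.550201416015625), 6.80177640914917)
plate ((594.478271484375, -221.06716918945312), (100.42033386230469, 33.75107955932617), 13.705763816833496)
plate ((556.078369140625, -279.8858947753906), (99.3271484375, 38.850685119628906), 9.14371109008789)
((510.2790222167969, 208.362060546875), (21.455623626708984, 20.865951538085938), 79.10973358154297) 0.10908713570164186
((412.7218322753906, 238.11117553710938), (142.4541778564453, 253.37062072753906), 13.777046203613281) 0.11075010453130452
((540.4590454101562, 91.33285522460938), (19.925336837768555, 48.619266510009766), 16.471633911132812) 0.1185350119352141
((581.0851440429688, -510.9286193847656), (39.631099700927734, 31.056753158569336), 16.684146881103516) 0.1299923388570149
```

View pics/side0c.png

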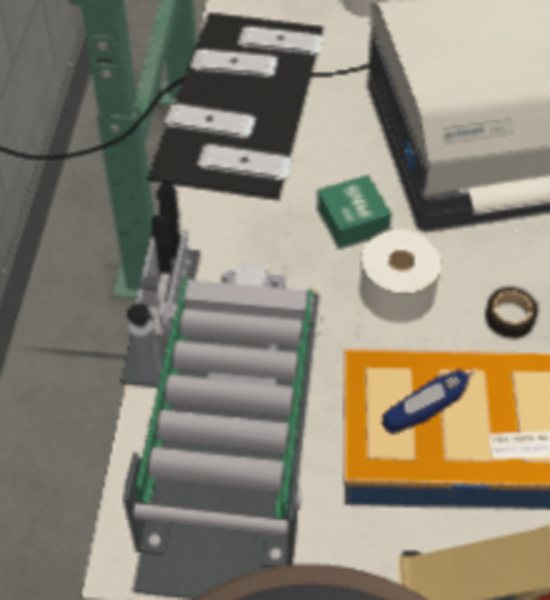

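View pics/scene0c.png

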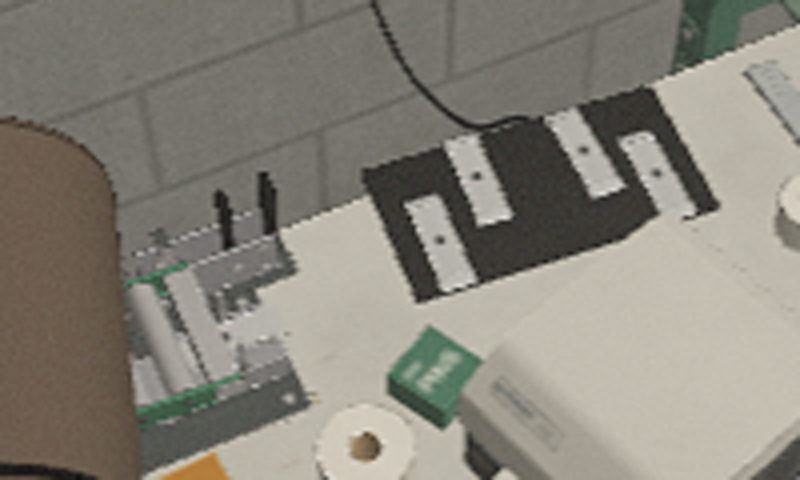

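The pictures show four plates lying on the mat (side crop around (280,40), (235,63), (210,120) and (245,162)). The release button is at crop (140,318), and the trigger and post are at (167,215). In the scene crop the plate ends under the beam sit at (240,325). From these the station yaw is about 14° and its origin about (0.434, 0.142). I'll move above the jack and look closer.

Request:
move_arm(rows="0 0 0 .04 .036 0 .0876;0 0 0 .041 .036 0 .0876;0 0 0 .041 .036 0 .0876;0 0 0 .041 .036 0 .0876;0 0 0 .041 .036 0 .0876;0 0 0 .041 .036 0 .0876;0 0 0 .041 .036 0 .0876;0 0 0 .041 .036 0 .0876")

```text
t: 1.15
eef_pos: [0.4305, 0.2664, 0.2346]
ee_rot: [-3.141, -0.0, -0.311]
force: [0.5, 0.1, -0.6]
width: 0.0873
gripper_force: 0.0
```

Request:
move_arm(rows="0 0 0 .041 .036 0 .0876;0 0 0 .041 .036 0 .0876;0 0 0 .041 .036 0 .0876;0 0 0 .041 .036 0 .0876;0 0 -10.6 0 0 0 .0876;0 0 -10.6 0 0 0 .0876;0 0 -10.6 0 0 0 .0876;0 0 0 0 0 0 .0876")

```text
t: 2.15
eef_pos: [0.5417, 0.0805, 0.2344]
ee_rot: [-3.142, 0.0, 0.242]
force: [-0.8, -0.6, -0.5]
width: 0.0876
gripper_force: 0.0
```

Run:
```python
from h import *
s,im,d=snap('wrist','w1.png');P=cloud('wrist',d,s);np.savez('w1.npz',P=P,im=im)
print(s['eef_pos'],np.degrees(s['ee_rot']),s['force'])
S=np.load('scene0.npz')['P'];print([S[v,u].round(3) for u,v in[(278,220),(280,222),(284,220),(276,224)]])
```

```text
[0.54173926 0.08051258 0.23436076] [-1.79998561e+02  2.32250698e-02  1.38512331e+01] [-0.79632464 -0.61574732 -0.47059439]
[array([0.454, 0.116, 0.048]), array([0.447, 0.11 , 0.046]), array([0.452, 0.096, 0.046]), array([0.442, 0.124, 0.046])]
```

View pics/w1.png

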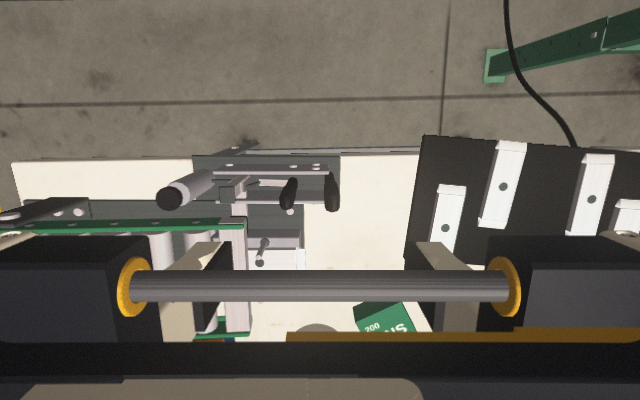

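The wrist view shows the release button's round top at (170,197), the trigger at (288,190), the post at (332,190), and the pins and plate end at (300,262). I'll fit the station pose from the tops.

```bash
cat > fit.py <<'E'
from h import *
D=np.load('w1.npz');P=D['P'];im=D['im']
g=im.max(2)
for n,(x0,x1,y0,y1),(a,b) in [('button',(150,200,175,215),(.100,.118)),('trigger',(270,305,165,220),(.108,.128)),('post',(315,350,165,220),(.108,.128))]:
    m=np.zeros(g.shape,bool);m[y0:y1,x0:x1]=1
    m&=(P[...,2]>a)&(P[...,2]<b)
    p=P[m]; print(n,m.sum(),p.mean(0).round(4),p.min(0).round(4),p.max(0).round(4), np.argwhere(m).mean(0))
    mm=(p[:,:2]*1000).astype('float32'); print(cv2.minAreaRect(mm))
E
python3 fit.py
python3 - <<'E'
from h import *
P=np.load('w1.npz')['P']
th=np.radians(14);Rm=np.array([[np.cos(th),-np.sin(th)],[np.sin(th),np.cos(th)]])
L=(P[...,:2]-[.434,.142])@Rm
def rg(m,n):
    print(n,m.sum(), np.percentile(L[m],[2,98],axis=0).round(4).tolist() if m.sum() else '', np.median(P[m][:,2]) if m.sum() else '')
x,y,z=L[...,0],L[...,1],P[...,2]
rg((z>.038)&(z<.056)&(x>-.03)&(x<.03)&(y>-.09)&(y<-.03),'stack')
rg((z>.065)&(z<.09)&(abs(x)<.04)&(y>-.05)&(y<-.015),'pins')
rg((z>.065)&(z<.125)&(abs(x)<.055)&(y>-.02)&(y<.03),'beam')
rg((z>.05)&(z<.062)&(x>.06)&(x<.12)&(y>-.11)&(y<.03),'housing')
E
```

```text
button 509 [0.5129 0.2048 0.1054] [0.5023 0.1951 0.1001] [0.5225 0.2161 0.1078] [198.45383104 168.17485265]
((511.9263916015625, 205.42233276367188), (20.214698791503906, 20.731008529663086), 28.4736328125)
trigger 211 [0.5374 0.1067 0.1137] [0.5293 0.1005 0.1081] [0.5437 0.1131 0.1178] [200.507109   285.85308057]
((536.70556640625, 106.94469451904297), (14.107223510742188, 11.8871488571167), 13.234957695007324)
post 303 [0.5464 0.0694 0.1127] [0.5361 0.0619 0.108 ] [0.5554 0.0761 0.1165] [200.38943894 331.99339934]
((546.0589599609375, 69.15486145019531), (18.501144409179688, 11.880498886108398), 14.314521789550781)
stack 823 [[-0.0042, -0.0702], [0.0193, -0.0307]] 0.04362251629587671
pins 66 [[-0.0259, -0.0296], [0.0285, -0.0179]] 0.07698183046096121
beam 1933 [[-0.0548, -0.0146], [0.0545, 0.0276]] 0.0827531362534511
housing 1097 [[0.0741, -0.0949], [0.1076, 0.016]] 0.05452307886822344
```

Station pose: origin (0.436, 0.1395), yaw 14.0°. All of the given dimensions agree with it. Descend and pull once.

Request:
move_arm(rows="0 0 0 .002 .004 .02 .0876;0 0 0 0 0 .035 .0876;0 0 0 0 0 .035 .0876;0 0 0 0 0 .035 .0876;0 0 0 0 0 .022 .0876;0 0 0 0 0 0 .0876")

```text
t: 2.95
eef_pos: [0.5436, 0.0768, 0.086]
ee_rot: [3.141, 0.004, 0.24]
force: [0.1, -0.9, -0.0]
width: 0.0875
gripper_force: 0.0
```

Request:
move_arm(rows="0 0 0 0 0 0 .026;0 0 0 0 0 0 .026;0 0 0 0 0 0 .026;0 0 0 0 0 0 .026;0 0 0 0 0 0 .026;0 0 0 0 0 0 .026", squeeze=25)

```text
t: 3.7
eef_pos: [0.545, 0.0797, 0.0878]
ee_rot: [-3.138, -0.003, 0.243]
force: [-5.7, 21.6, -3.9]
width: 0.0332
gripper_force: 10.7
```

Request:
move_arm(rows="0 0 0 0 0 0 .085;0 0 0 0 0 0 .085;0 0 0 0 0 0 .085;0 0 0 0 0 0 .085")

```text
t: 4.2
eef_pos: [0.5455, 0.0777, 0.0882]
ee_rot: [-3.141, -0.002, 0.243]
force: [0.8, 3.5, 2.0]
width: 0.0676
gripper_force: 1.6
```

Request:
move_arm(rows="0 0 0 0 0 0 .08;0 0 0 0 0 0 .02;0 0 0 0 0 0 .02;0 0 0 0 0 0 .02;0 0 0 0 0 0 .02;0 0 0 0 0 0 .02;0 0 0 0 0 0 .02;0 0 0 0 0 0 .02", squeeze=40)

```text
t: 5.2
eef_pos: [0.5434, 0.0799, 0.0862]
ee_rot: [-3.138, 0.001, 0.242]
force: [-6.3, 19.4, -4.3]
width: 0.0314
gripper_force: 37.5
```

Request:
move_arm(rows="0 0 0 0 0 0 .085;0 0 0 0 0 0 .085;0 0 0 0 0 0 .085;0 0 0 0 0 0 .085;0 0 0 0 0 0 .085")

```text
t: 5.82
eef_pos: [0.5445, 0.0769, 0.0873]
ee_rot: [3.141, 0.001, 0.243]
force: [-0.6, 0.2, 0.0]
width: 0.0758
gripper_force: 0.0
```

```bash
cat > bar.py <<'E'
from h import *
import sys
s,im,d=snap('wrist',sys.argv[1]);P=cloud('wrist',d,s)
th=np.radians(14);Rm=np.array([[np.cos(th),-np.sin(th)],[np.sin(th),np.cos(th)]])
L=(P[...,:2]-[.436,.1395])@Rm;x,y,z=L[...,0],L[...,1],P[...,2]
m=(abs(x-.09)<.03)&(y>-.03)&(y<.03)&(z>.05)
v=np.argwhere(m)
print(m.sum(),np.percentile(z[m],[50,90,99]) if m.sum() else '', s['width'],s['eef_pos'])
for lo in np.arange(.05,.125,.005):
    k=m&(z>=lo)&(z<lo+.005)
    if k.sum()>5: print(round(lo,3),k.sum(),L[k].mean(0).round(3))
E
python3 bar.py w2.png
```

```text
4820 [0.16750163 0.17776027 0.18301072] 0.07579789286929892 [0.54449826 0.0768855  0.08728569]
0.05 764 [ 0.101 -0.004]
0.055 396 [ 0.093 -0.006]
0.06 114 [ 0.09  -0.008]
```

View pics/w2.png

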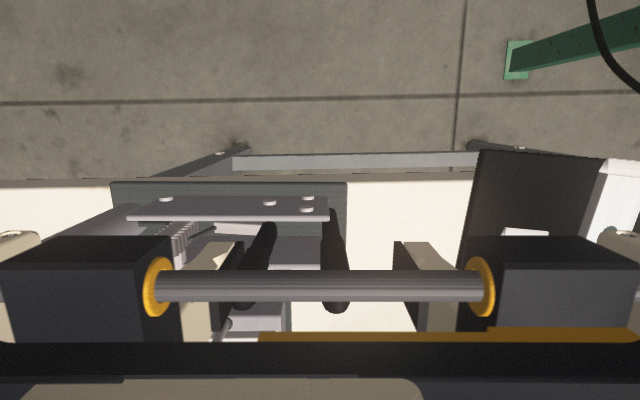

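The fingers straddle the trigger (260,265) and post (332,265), and the bar's teeth can be seen at (185,235). I'll check the deck height from the side camera.

```bash
cat > deck.py <<'E'
from h import *
th=np.radians(14);Rm=np.array([[np.cos(th),-np.sin(th)],[np.sin(th),np.cos(th)]])
def loc(P):
    L=(P[...,:2]-[.436,.1395])@Rm; return L[...,0],L[...,1],P[...,2]
def beam(P):
    x,y,z=loc(P); r=[]
    for y0,y1 in((-.008,.008),(.02,.06),(.06,.1)):
        m=(abs(x)<.045)&(y>y0)&(y<y1)&(z>.075); r.append((int(m.sum()),np.percentile(z[m],[50,95]).round(4).tolist() if m.sum() else 0))
    m=(abs(x-.09)<.012)&(abs(y)<.015)&(z>.058); r.append(('bar',int(m.sum()),np.percentile(z[m],95).round(4) if m.sum() else 0))
    return r
if __name__=='__main__':
    print('start',beam(np.load('side0.npz')['P']))
    s,im,d=snap('side');print('side',beam(cloud('side',d)))
    s,im,d=snap('scene');print('scene',beam(cloud('scene',d)))
E
python3 deck.py
```

```text
start [(205, [0.0842, 0.0863]), (435, [0.0884, 0.0924]), (426, [0.0915, 0.0951]), ('bar', 67, np.float64(0.091))]
side [(238, [0.0868, 0.4958]), (499, [0.0911, 0.5981]), (1443, [0.5495, 0.6053]), ('bar', 431, np.float64(0.5023))]
scene [(0, 0), (0, 0), (3, [0.5895, 0.6038]), ('bar', 38, np.float64(0.5031))]
```

Request:
move_arm(rows="0 0 0 0 0 0 .085;0 0 0 0 0 0 .02;0 0 0 0 0 0 .02;0 0 0 0 0 0 .02;0 0 0 0 0 0 .02;0 0 0 0 0 0 .02;0 0 0 0 0 0 .02;0 0 0 0 0 0 .02")

```text
t: 6.98
eef_pos: [0.5441, 0.0801, 0.0867]
ee_rot: [-3.138, -0.001, 0.243]
force: [-4.6, 16.7, -2.9]
width: 0.031
gripper_force: 37.3
```

Request:
move_arm(rows="0 0 0 0 0 0 .085;0 0 0 0 0 0 .085;0 0 0 0 0 0 .085;0 0 0 0 0 0 .085;0 0 0 0 0 0 .085;0 0 0 0 0 0 .085")

```text
t: 7.72
eef_pos: [0.5448, 0.0767, 0.0875]
ee_rot: [3.141, 0.0, 0.243]
force: [-0.4, 0.4, -0.0]
width: 0.083
gripper_force: 0.0
```

Request:
move_arm(rows="0 0 0 0 0 0 .085;0 0 0 0 0 0 .02;0 0 0 0 0 0 .02;0 0 0 0 0 0 .02;0 0 0 0 0 0 .02;0 0 0 0 0 0 .02;0 0 0 0 0 0 .02;0 0 0 0 0 0 .02")

```text
t: 8.72
eef_pos: [0.5441, 0.0801, 0.0867]
ee_rot: [-3.138, -0.0, 0.243]
force: [-4.6, 16.3, -3.6]
width: 0.0307
gripper_force: 37.2
```

Request:
move_arm(rows="0 0 0 0 0 0 .085;0 0 0 0 0 0 .085;0 0 0 0 0 0 .085;0 0 0 0 0 0 .085;0 0 0 0 0 0 .085;0 0 0 0 0 0 .085")

```text
t: 9.48
eef_pos: [0.5448, 0.0768, 0.0875]
ee_rot: [3.141, 0.0, 0.243]
force: [-0.2, 0.2, 0.4]
width: 0.0832
gripper_force: 0.0
```

Request:
move_arm(rows="0 0 0 0 0 0 .085;0 0 0 0 0 0 .02;0 0 0 0 0 0 .02;0 0 0 0 0 0 .02;0 0 0 0 0 0 .02;0 0 0 0 0 0 .02;0 0 0 0 0 0 .02;0 0 0 0 0 0 .02")

```text
t: 10.48
eef_pos: [0.5441, 0.0801, 0.0867]
ee_rot: [-3.138, -0.0, 0.243]
force: [-3.6, 17.1, -4.3]
width: 0.0307
gripper_force: 36.9
```

Request:
move_arm(rows="0 0 0 0 0 0 .0876;0 0 0 0 0 0 .0876;0 0 0 0 0 0 .0876;0 0 0 0 0 0 .0876;0 0 0 0 0 0 .0876;0 0 0 0 0 0 .0876")

```text
t: 11.22
eef_pos: [0.5449, 0.0768, 0.0875]
ee_rot: [3.141, 0.0, 0.243]
force: [0.1, -0.0, 1.8]
width: 0.0846
gripper_force: 0.0
```

```bash
python3 deck.py
```

```text
start [(205, [0.0842, 0.0863]), (435, [0.0884, 0.0924]), (426, [0.0915, 0.0951]), ('bar', 67, np.float64(0.091))]
side [(246, [0.099, 0.4964]), (525, [0.1012, 0.5962]), (1486, [0.5468, 0.6048]), ('bar', 454, np.float64(0.502))]
scene [(0, 0), (0, 0), (3, [0.5895, 0.6031]), ('bar', 39, np.float64(0.5024))]
```

The beam rose about 14.8 mm, so the deck is level. I'll lift, move over the mat and measure the plates.

Request:
move_arm(rows="0 0 0 0 0 -.05 .0876;0 0 0 0 0 -.05 .0876;0 0 0 0 0 -.05 .0876;0 0 5.8 -.03 .04 -.01 .06;0 0 0 -.03 .05 0 .06;0 0 0 -.03 .05 0 .06;0 0 0 0 .05 0 .06;0 0 0 0 .05 0 .06")

```text
t: 12.32
eef_pos: [0.4939, -0.1771, 0.2482]
ee_rot: [3.141, -0.001, 0.142]
force: [1.8, 0.9, 0.7]
width: 0.0598
gripper_force: 0.0
```

```bash
cat > plates.py <<'E'
from h import *
import sys
def plates(n,name=None,z=.016):
    s,im,d=snap(n,name);P=cloud(n,d,s)
    hsv=cv2.cvtColor(im,cv2.COLOR_BGR2HSV)
    m=(P[...,0]>.46)&(P[...,0]<.66)&(P[...,1]>-.34)&(P[...,1]<-.01)&(P[...,2]>-.003)&(P[...,2]<.03)
    w=onplane(n,np.argwhere(np.ones((400,640)))[:,::-1],z,s).reshape(400,640,3)
    m&=(hsv[...,2]>120)
    m=cv2.morphologyEx(m.astype('uint8'),cv2.MORPH_CLOSE,np.ones((5,5),np.uint8))
    for k in cv2.findContours(m,cv2.RETR_EXTERNAL,cv2.CHAIN_APPROX_NONE)[0]:
        if cv2.contourArea(k)<100: continue
        p=w[k[:,0,1],k[:,0,0],:2]*1000; (c,sz,a)=cv2.minAreaRect(p.astype('float32'))
        if sz[0]<sz[1]: a-=90
        a=(a+90)%180-90
        mz=np.median(P[k[:,0,1],k[:,0,0],2])
        print(n,'c',np.round(c,1),'size',np.round(sz,1),'ang',round(a,1),'z',round(float(mz),4),'px',k[:,0].mean(0).round())
    return s,P
if __name__=='__main__':
    s,P=plates('wrist',sys.argv[1]); print(s['eef_pos'],np.degrees(s['ee_rot']))
    plates('side')
    from deck import *
    x,y,z=loc(P)
    m=(abs(x)<.045)&(abs(y)<.008)&(z>.075);print('beam',m.sum(),np.median(z[m]) if m.sum() else 0)
E
python3 plates.py w3.png
```

```text
wrist c [ 560.  -174.8] size [192. 317.] ang -90.0 z nan px [333. 146.]
wrist c [ 595.1 -225.2] size [99.4 33.6] ang 12.1 z 0.0118 px [375.  92.]
wrist c [ 584.9 -124.3] size [98.5 33.3] ang 7.9 z nan px [281.  88.]
[ 0.49392231 -0.17714143  0.24819804] [ 1.79975244e+02 -7.13877669e-02  8.14001545e+00]
side c [ 584.2 -119.2] size [102.4  36.1] ang 8.5 z 0.0143 px [304. 188.]
side c [ 553.1 -160.5] size [197.1 329.2] ang -89.6 z nan px [325. 185.]
beam 0 0
```

Request:
move_arm(rows="0 0 0 .045 -.014 0 .06;0 0 0 .045 -.014 0 .06;0 0 0 .044 -.013 .03 .06;0 0 0 0 0 .05 .06;0 0 0 0 0 .05 .06;0 0 0 0 0 .05 .06;0 0 0 0 0 .035 .06;0 0 0 0 0 .006 .06")

```text
t: 13.42
eef_pos: [0.6191, -0.1157, 0.0239]
ee_rot: [-3.141, 0.005, 0.142]
force: [-0.3, -0.2, 0.5]
width: 0.0599
gripper_force: 0.0
```

Request:
move_arm(rows="0 0 0 0 0 0 .06;0 0 0 0 0 .009 .06;0 0 0 0 0 0 .06")

```text
t: 13.8
eef_pos: [0.6212, -0.1157, 0.0181]
ee_rot: [-3.142, -0.001, 0.142]
force: [-0.3, 0.6, -0.3]
width: 0.0601
gripper_force: 0.0
```

Request:
move_arm(rows="0 0 0 0 0 0 .02;0 0 0 0 0 0 .02;0 0 0 0 0 0 .02;0 0 0 0 0 0 .02;0 0 0 0 0 0 .02;0 0 0 0 0 0 .02", squeeze=40)

```text
t: 14.55
eef_pos: [0.6211, -0.1158, 0.0177]
ee_rot: [3.141, -0.0, 0.142]
force: [-0.5, 0.8, 2.0]
width: 0.0294
gripper_force: 40.0
```

Request:
move_arm(rows="0 0 0 0 0 -.02 .02;0 0 0 0 0 -.05 .02;0 0 0 0 0 -.05 .02;0 0 0 0 0 -.03 .02")

```text
t: 15.05
eef_pos: [0.6218, -0.1157, 0.1703]
ee_rot: [3.141, -0.003, 0.142]
force: [-0.5, -0.1, -1.5]
width: 0.029
gripper_force: 40.0
```

Gripped at 29 mm opening. Turn to the seat's direction and go to the approach point in front of it.

Request:
move_arm(rows="0 0 10.5 0 0 0 .02;0 0 10.5 0 0 0 .02;0 0 10.5 0 0 0 .02;0 0 10.5 0 0 0 .02;0 0 10.5 0 0 0 .02;0 0 10.5 0 0 0 .02;0 0 10.5 0 0 0 .02;0 0 10.5 0 0 0 .02")

```text
t: 16.05
eef_pos: [0.6208, -0.1157, 0.1672]
ee_rot: [3.141, 0.0, -1.33]
force: [-0.2, -0.1, 0.2]
width: 0.0291
gripper_force: 40.0
```

Request:
move_arm(rows="0 0 0 -.032 .03 .02 .02;0 0 0 -.032 .03 .02 .02;0 0 0 -.032 .03 .02 .02;0 0 0 -.032 .028 .02 .02;0 0 0 0 0 0 .02")

```text
t: 16.68
eef_pos: [0.4718, -0.02, 0.0863]
ee_rot: [3.138, 0.0, -1.323]
force: [0.1, 0.2, -0.6]
width: 0.0293
gripper_force: 40.0
```

```bash
cat > w.py <<'E'
from deck import *
import sys
# local pose, view seat
s,im,d=snap('wrist',sys.argv[1]); P=cloud('wrist',d,s);x,y,z=loc(P)
e=(np.array(s['eef_pos'][:2])-[.436,.1395])@Rm
print('TCP local mm',(e*1000).round(1),'z',s['eef_pos'][2].round(4),'yaw',np.degrees(s['ee_rot']).round(2),'width',s['width'].round(4),'F',s['force'].round(1))
np.savez('last.npz',P=P,im=im)
E
python3 w.py w4.png
```

```text
Traceback (most recent call last):
  File "w.py", line 6, in <module>
    print('TCP local mm',(e*1000).round(1),'z',s['eef_pos'][2].round(4),'yaw',np.degrees(s['ee_rot']).round(2),'width',s['width'].round(4),'F',s['force'].round(1))
                                                                                                                       ^^^^^^^^^^^^^^^^
AttributeError: 'float' object has no attribute 'round'
```

View pics/w4.png

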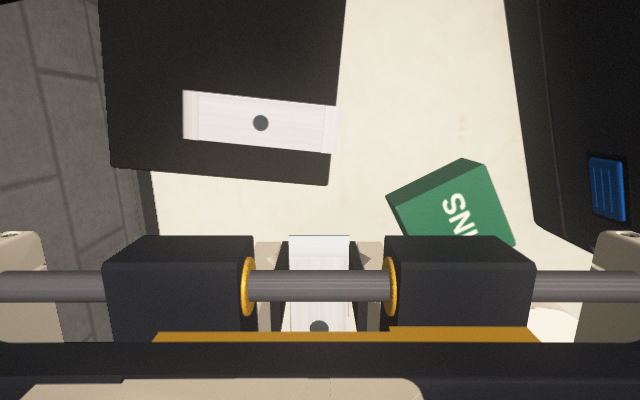

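The view shows the held plate at (318,285): its outer end at row 236, its centre dot at (318,327), straight with the tool. It also shows the next plate at (260,122).

```bash
sed -i "s/s\['width'\].round(4)/round(float(s['width']),4)/" w.py
python3 - <<'E'
from deck import *
s=arm.get_state(); e=s['eef_pos'];y=s['ee_rot'][2]
for n,uv,dz in(('endL',(289,237),-.004),('endR',(349,237),-.004),('dot',(318,327),-.0017)):
    p=onplane('wrist',[uv],e[2]+dz,s)[0]-e; print(n,(p[0]*np.cos(y)+p[1]*np.sin(y))*1000,(p[0]*np.sin(y)-p[1]*np.cos(y))*1000)
print(((e[:2]-[.436,.1395])@Rm*1000).round(1),e[2],np.degrees(s['ee_rot']))
E
```

```text
endL 14.115542410844501 -14.139544382662441
endR 14.097044074505233 14.99857700902113
dot -34.39313572933833 -0.07728600751421774
[  -1.5 -164. ] 0.08730015084521306 [ 1.79943000e+02 -2.12505710e-03 -7.57576103e+01]
```

Request:
move_arm(rows="0 0 .2 0 -.0015 .021 .02;0 0 0 -.03 0 0 .02;0 0 0 -.03 0 0 .02;0 0 0 -.024 0 0 .02;0 0 0 0 0 0 .02")

```text
t: 17.35
eef_pos: [0.4577, 0.0627, 0.067]
ee_rot: [-3.14, 0.0, -1.326]
force: [-0.4, 0.1, -0.2]
width: 0.0292
gripper_force: 40.0
```

Request:
move_arm(rows="0 0 0 -.008 0 0 .02;0 0 0 -.008 0 0 .02;0 0 0 -.006 0 0 .02;0 0 0 -.004 0 0 .02;0 0 0 0 0 0 .02")

```text
t: 17.98
eef_pos: [0.4503, 0.0869, 0.0666]
ee_rot: [3.142, -0.0, -1.327]
force: [-1.0, 1.0, -0.7]
width: 0.0291
gripper_force: 40.0
```

```bash
python3 w.py w5.png
```

```text
TCP local mm [  1.1 -54.5] z 0.0666 yaw [180.    -0.   -76.04] width 0.0291 F [-1.   1.  -0.7]
```

Request:
move_arm(rows="0 0 0 0 .001 .003 .02;0 0 0 -.0015 0 .0025 .02;0 0 0 -.0015 0 0 .02;0 0 0 -.001 0 0 .02;0 0 0 0 0 0 .02")

```text
t: 18.65
eef_pos: [0.4482, 0.0897, 0.061]
ee_rot: [3.141, -0.001, -1.328]
force: [1.8, -4.5, -1.2]
width: 0.0292
gripper_force: 40.0
```

Request:
move_arm(rows="0 0 0 .0005 0 0 .02;0 0 0 0 0 0 .045;0 0 0 0 0 0 .045;0 0 0 0 0 0 .045;0 0 0 0 0 -.01 .045;0 0 0 .03 0 -.01 .045;0 0 0 .05 0 -.02 .045;0 0 0 .04 0 -.02 .045")

```text
t: 19.65
eef_pos: [0.4777, -0.0279, 0.1224]
ee_rot: [-3.141, -0.0, -1.327]
force: [1.1, 0.2, 0.1]
width: 0.0449
gripper_force: 0.0
```

```bash
cat > seat.py <<'E'
from deck import *
import sys
for n in('scene','side','wrist'):
    s,im,d=snap(n,f'{n}_{sys.argv[1]}.png');P=cloud(n,d,s);x,y,z=loc(P)
    m=(abs(x)<.018)&(y>-.085)&(y<-.016)&(z>.03)&(z<.1)
    if m.sum()>20:
        print(n,m.sum(),'z pct',np.percentile(z[m],[10,50,90]).round(4))
        t=np.percentile(z[m],80); k=m&(abs(z-t)<.005); 
        print('  top y,x range',np.percentile(y[k],[1,99]).round(4),np.percentile(x[k],[1,99]).round(4))
    if n!='wrist': print(n,beam(P))
e=s['eef_pos'];print(((e[:2]-[.436,.1395])@Rm*1000).round(1),e[2],np.degrees(s['ee_rot']).round(2))
E
python3 seat.py 6; python3 -c "
import cv2;im=cv2.imread('pics/scene_6.png');cv2.imwrite('pics/s6c.png',cv2.resize(im[150:250,220:345],None,fx=6,fy=6,interpolation=cv2.INTER_CUBIC))"
```

```text
scene [(42, [0.5386, 0.5419]), (130, [0.5389, 0.5518]), (246, [0.5359, 0.5416]), ('bar', 0, 0)]
side 81 z pct [0.0495 0.0528 0.0546]
  top y,x range [-0.0645 -0.0444] [-0.0124  0.0154]
side [(453, [0.5179, 0.5656]), (1209, [0.5346, 0.5608]), (2704, [0.4993, 0.5426]), ('bar', 121, np.float64(0.1147))]
[   1.3 -173.8] 0.12373382958189492 [-1.7977e+02 -2.0000e-02 -7.6200e+01]
```

View pics/s6c.png

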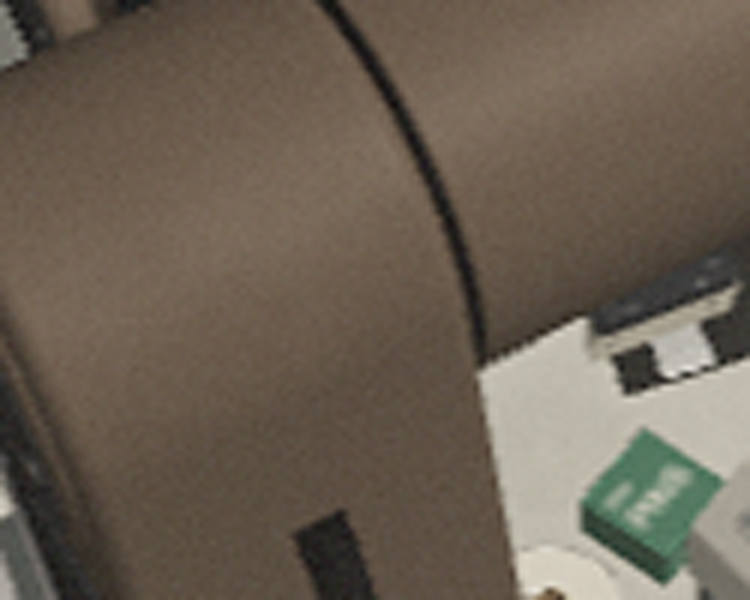

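The scene view is blocked by the arm. The side depth gives the stack top at 53 mm, front edge at y −64.5 mm, x centred, and bar top about 115 mm, so the deck is up. On to the next plate.

```bash
python3 plates.py w7.png
```

```text
wrist c [525.1 -98.6] size [166.8 126.2] ang 90.0 z nan px [299. 135.]
[ 0.47836646 -0.0278201   0.1225992 ] [-1.79841719e+02  5.68929503e-03 -7.62308797e+01]
side c [ 517.4 -104.2] size [216.6 124.5] ang 89.8 z nan px [324. 208.]
beam 0 0
```

```bash
sed -i "s/RETR_EXTERNAL/RETR_LIST/; s/        if sz\[0\]<sz\[1\]: a-=90/        if not(85<max(sz)<115 and 25<min(sz)<42): continue\n        if sz[0]<sz[1]: a-=90/; s/(5,5)/(3,3)/" plates.py; python3 plates.py w7.png
```

```text
[ 0.47722666 -0.02659815  0.12127131] [-1.79980718e+02  1.60170634e-02 -7.61198702e+01]
beam 0 0
```

Request:
move_arm(rows="0 0 -10 .02 .01 -.05 .06;0 0 -10.6 .02 .01 -.05 .06;0 0 -10.6 .02 .01 -.03 .06;0 0 -10.6 .02 .01 0 .06;0 0 -10.6 0 0 0 .06;0 0 -10.6 0 0 0 .06;0 0 -10.6 0 0 0 .06;0 0 -10.6 0 0 0 .06")

```text
t: 21.0
eef_pos: [0.4815, -0.1131, 0.2505]
ee_rot: [-3.141, 0.001, 0.15]
force: [-0.7, 0.0, -0.1]
width: 0.0599
gripper_force: 0.0
```

```bash
python3 plates.py w8.png
```

```text
wrist c [ 595.4 -221.3] size [100.3  33.3] ang 13.1 z nan px [433.  88.]
[ 0.48153941 -0.11308718  0.25049262] [-1.79992956e+02  6.81013679e-02  8.57997035e+00]
beam 1667 0.09741600857915894
```

Run:
```python
from h import *
s,im,d=snap('wrist','w9.png')
w=onplane('wrist',np.argwhere(np.ones((400,640)))[:,::-1],.016,s).reshape(400,640,3)
hsv=cv2.cvtColor(im,cv2.COLOR_BGR2HSV)
m=(hsv[...,2]>130)&(w[...,0]>.5)&(w[...,0]<.61)&(w[...,1]>-.17)&(w[...,1]<-.03)
m=cv2.morphologyEx(m.astype('uint8'),cv2.MORPH_OPEN,np.ones((3,3),np.uint8))
for k in cv2.findContours(m,cv2.RETR_LIST,cv2.CHAIN_APPROX_NONE)[0]:
    if cv2.contourArea(k)>150:
        p=w[k[:,0,1],k[:,0,0],:2]*1000;print(cv2.minAreaRect(p.astype('float32')),p.min(0),p.max(0),k[:,0].min(0),k[:,0].max(0))
```

```text
((528.9918212890625, -33.14096450805664), (57.60049057006836, 11.329967498779297), 5.593633651733398) [500.10713285 -41.54836612] [557.89050766 -30.0149319 ] [248  99] [258 152]
((535.720703125, -74.23135375976562), (74.53914642333984, 30.066694259643555), 8.406288146972656) [500.01728225 -94.31739584] [574.56578593 -54.45924076] [276  90] [304 159]
```

View pics/w9.png

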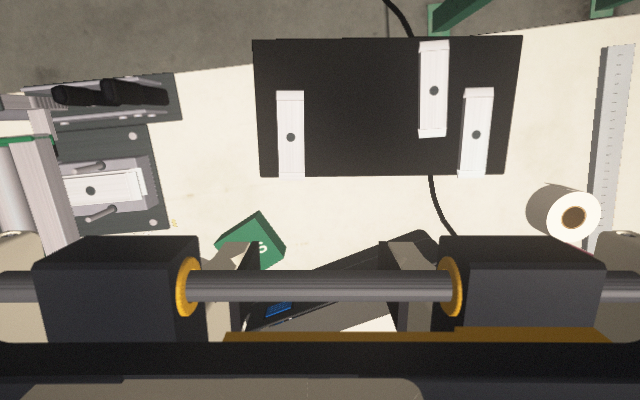

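The view shows three plates left, with dots at (290,137), (433,90) and (476,135). The placed plate lies straight between the pins, with its dot at (90,190).

```bash
cat > dot.py <<'E'
from deck import *
def at(uv,z,s=None):
    s=s or arm.get_state(); p=onplane('wrist',uv,z,s)[:,:2]; return p,(p-[.436,.1395])@Rm*1000
if __name__=='__main__':
    s=arm.get_state()
    print((at([(290,137),(433,90),(476,135)],.016,s)[0]*1000).round(1))
    print('stack loc',at([(90,190),(146,186),(142,206)],.053,s)[1].round(1))
E
python3 dot.py
```

```text
[[ 523.4  -75.8]
 [ 594.5 -223.2]
 [ 554.5 -281.8]]
stack loc [[  1.9 -16.9]
 [  0.1 -76.3]
 [-20.8 -66.8]]
```

Request:
move_arm(rows="0 0 .4 .041 -.015 0 .06;0 0 0 .042 -.015 .02 .06;0 0 0 0 0 .05 .06;0 0 0 0 0 .05 .06;0 0 0 0 0 .05 .06;0 0 0 0 0 .04 .06;0 0 0 0 0 .014 .06;0 0 0 0 0 0 .06")

```text
t: 22.15
eef_pos: [0.5597, -0.0728, 0.0267]
ee_rot: [3.141, 0.001, 0.134]
force: [1.0, 0.2, -0.3]
width: 0.0601
gripper_force: 0.0
```

Request:
move_arm(rows="0 0 0 0 0 .008 .06;0 0 0 0 0 0 .06")

```text
t: 22.4
eef_pos: [0.5602, -0.0728, 0.0198]
ee_rot: [-3.141, -0.001, 0.135]
force: [0.0, -0.5, -0.2]
width: 0.0599
gripper_force: 0.0
```

Request:
move_arm(rows="0 0 0 0 0 .0015 .06;0 0 0 0 0 0 .02;0 0 0 0 0 0 .02;0 0 0 0 0 0 .02;0 0 0 0 0 0 .02;0 0 0 0 0 0 .02;0 0 0 0 0 0 .02")

```text
t: 23.28
eef_pos: [0.5599, -0.0729, 0.0177]
ee_rot: [3.142, -0.0, 0.135]
force: [0.2, -0.2, 1.1]
width: 0.0297
gripper_force: 40.0
```

Request:
move_arm(rows="0 0 0 0 0 -.02 .02;0 0 0 0 0 -.05 .02;0 0 0 0 0 -.05 .02;0 0 0 0 0 -.03 .02")

```text
t: 23.78
eef_pos: [0.5604, -0.0729, 0.1701]
ee_rot: [3.142, -0.003, 0.135]
force: [-0.5, 0.5, -0.9]
width: 0.0294
gripper_force: 40.0
```

Request:
move_arm(rows="0 0 10.5 0 0 0 .02;0 0 10.5 0 0 0 .02;0 0 10.5 0 0 0 .02;0 0 10.5 0 0 0 .02;0 0 10.5 0 0 0 .02;0 0 10.4 0 0 0 .02;0 0 10.4 0 0 0 .02;0 0 10.4 0 0 0 .02")

```text
t: 24.78
eef_pos: [0.5594, -0.073, 0.1672]
ee_rot: [3.141, 0.0, -1.332]
force: [0.7, -0.1, -0.1]
width: 0.0294
gripper_force: 40.0
```

Request:
move_arm(rows="0 0 0 -.025 .023 .03 .02;0 0 0 -.024 .023 .03 .02;0 0 0 -.024 .023 .03 .02;0 0 0 0 0 0 .02;0 0 0 0 0 0 .02")

```text
t: 25.4
eef_pos: [0.4758, -0.0186, 0.078]
ee_rot: [-3.141, -0.0, -1.325]
force: [-0.4, 0.4, -0.7]
width: 0.0291
gripper_force: 40.0
```

```bash
cat > held.py <<'E'
from deck import *
import sys
s,im,d=snap('wrist',sys.argv[1]);e=s['eef_pos'];y=s['ee_rot'][2]
g=cv2.cvtColor(im,cv2.COLOR_BGR2GRAY)
# outer end edge: gradient along columns 300..340 in rows 215..262
prof=g[205:270,300:340].mean(1).astype(float); gr=np.diff(cv2.GaussianBlur(prof.reshape(-1,1),(1,5),0).ravel())
r=205+int(np.argmax(abs(gr)))+.5
roi=g[300:350,300:340]; dk=np.argwhere(roi<110); 
def t(uv,dz):
    p=onplane('wrist',[uv],e[2]+dz,s)[0]-e; return np.round([(p[0]*np.cos(y)+p[1]*np.sin(y))*1000,(p[0]*np.sin(y)-p[1]*np.cos(y))*1000],1)
print('end row',r,t((320,r),-.004),'dot',len(dk), t((300+dk[:,1].mean(),300+dk[:,0].mean()),-.0017) if len(dk) else '')
l=(e[:2]-[.436,.1395])@Rm*1000
print('TCP loc',l.round(1),'z',e[2].round(4),'rot',np.degrees(s['ee_rot']).round(2),'F',s['force'].round(1),'w',round(float(s['width']),4))
E
python3 held.py w10.png
```

```text
end row 237.5 [13.8  0.9] dot 520 [-40.3   0.3]
TCP loc [   0.4 -163.1] z 0.078 rot [-1.7996e+02 -2.0000e-02 -7.5910e+01] F [-0.4  0.4 -0.7] w 0.0291
```

Request:
move_arm(rows="0 0 .1 -.03 0 .008 .02;0 0 0 -.03 0 0 .02;0 0 0 -.022 0 0 .02;0 0 0 -.01 0 0 .02;0 0 0 -.008 0 0 .02;0 0 0 -.006 0 0 .02;0 0 0 -.002 0 0 .02;0 0 0 0 0 0 .02")

```text
t: 26.45
eef_pos: [0.4491, 0.0858, 0.0695]
ee_rot: [3.141, -0.0, -1.328]
force: [-0.5, -0.1, -0.1]
width: 0.0289
gripper_force: 40.0
```

```bash
python3 held.py w11.png
```

```text
end row 208.5 [28.5  0.9] dot 599 [-38.7   0.3]
TCP loc [ -0.3 -55.3] z 0.0695 rot [179.99  -0.   -76.07] F [-0.5 -0.1 -0.1] w 0.0289
```

Request:
move_arm(rows="0 0 0 -.001 0 .0025 .02;0 0 0 -.0015 0 .0025 .02;0 0 0 -.0015 0 0 .02;0 0 0 -.001 0 0 .02;0 0 0 0 0 0 .02")

```text
t: 27.12
eef_pos: [0.4477, 0.0891, 0.0645]
ee_rot: [3.14, -0.003, -1.327]
force: [4.8, -10.7, -1.4]
width: 0.0295
gripper_force: 40.0
```

Request:
move_arm(rows="0 0 0 .001 0 .001 .02;0 0 0 0 0 0 .045;0 0 0 0 0 0 .045;0 0 0 0 0 0 .045;0 0 0 0 0 -.01 .045;0 0 0 .03 0 -.01 .045;0 0 0 .05 0 -.02 .045;0 0 0 .04 0 -.02 .045")

```text
t: 28.12
eef_pos: [0.4774, -0.0278, 0.125]
ee_rot: [-3.141, -0.0, -1.327]
force: [1.4, 0.3, -0.4]
width: 0.0451
gripper_force: 0.0
```

Request:
move_arm(rows="0 0 -10 .02 .01 -.05 .06;0 0 -10.6 .02 .01 -.05 .06;0 0 -10.6 .02 .01 -.03 .06;0 0 -10.6 .02 .01 0 .06;0 0 -10.6 0 0 0 .06;0 0 -10.6 0 0 0 .06;0 0 -10.6 0 0 0 .06;0 0 -10.6 0 0 0 .06")

```text
t: 29.12
eef_pos: [0.4812, -0.1141, 0.2544]
ee_rot: [-3.142, -0.001, 0.148]
force: [-0.3, -0.3, -0.4]
width: 0.0597
gripper_force: 0.0
```

```bash
python3 plates.py w12.png
python3 - <<'E'
from deck import *
s,im,d=snap('wrist');P=cloud('wrist',d,s);x,y,z=loc(P)
m=(abs(x)<.018)&(y>-.08)&(y<-.016)&(z>.03)&(z<.1);print(m.sum(),np.percentile(z[m],[10,50,90]).round(4),np.percentile(y[m&(z>.045)],2),np.percentile(x[m&(z>.045)],[2,98]))
E
```

```text
wrist c [ 595.3 -221.7] size [100.7  32.9] ang 13.7 z 0.0118 px [431.  88.]
[ 0.48117238 -0.1141324   0.25436198] [-1.79999743e+02 -3.79091589e-02  8.49120127e+00]
beam 1619 0.09741689610087845
1957 [0.0425 0.0592 0.0606] -0.06568252903852935 [-0.01478113  0.01461021]
```

View pics/w12.png

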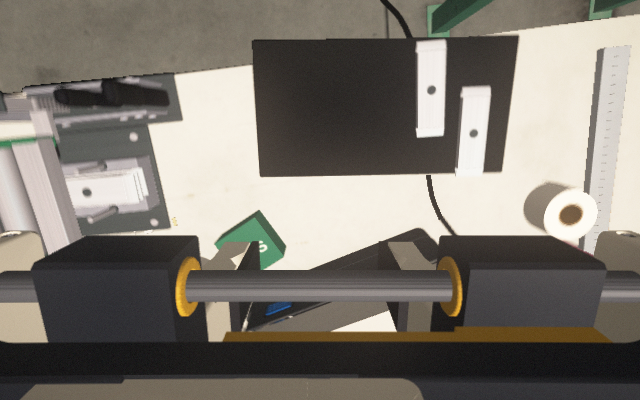

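Stack top 59–61 mm, front edge at −65.7 and centred; two plates remain, with dots at (431,90) and (474,134).

Request:
move_arm(rows="0 0 0 .045 .04 0 .05;0 0 0 .044 .04 0 .05;0 0 0 .044 .04 .02 .05;0 0 -5.2 0 0 .05 .05;0 0 0 0 0 .05 .05;0 0 0 0 0 .05 .05;0 0 0 0 0 .05 .05;0 0 0 0 0 .006 .05")

```text
t: 30.28
eef_pos: [0.6271, -0.2137, 0.0241]
ee_rot: [-3.139, 0.007, 0.229]
force: [-0.3, -0.5, 0.1]
width: 0.0495
gripper_force: 0.0
```

Request:
move_arm(rows="0 0 0 0 0 0 .05;0 0 0 0 0 .0085 .05;0 0 0 0 0 0 .05")

```text
t: 30.65
eef_pos: [0.6303, -0.2139, 0.0201]
ee_rot: [3.141, -0.001, 0.232]
force: [-0.4, 0.8, -0.2]
width: 0.05
gripper_force: 0.0
```

Request:
move_arm(rows="0 0 0 0 0 .002 .05;0 0 0 0 0 0 .02;0 0 0 0 0 0 .02;0 0 0 0 0 0 .02;0 0 0 0 0 0 .02;0 0 0 0 0 0 .02;0 0 0 0 0 0 .02")

```text
t: 31.52
eef_pos: [0.6299, -0.214, 0.0173]
ee_rot: [3.142, -0.0, 0.233]
force: [-0.0, 0.3, 1.0]
width: 0.0292
gripper_force: 40.0
```

Request:
move_arm(rows="0 0 0 0 0 -.02 .02;0 0 0 0 0 -.05 .02;0 0 0 0 0 -.05 .02;0 0 0 0 0 -.03 .02")

```text
t: 32.02
eef_pos: [0.6305, -0.2141, 0.1699]
ee_rot: [3.141, -0.003, 0.233]
force: [0.3, 0.2, -1.0]
width: 0.029
gripper_force: 40.0
```

Request:
move_arm(rows="0 0 10.6 0 0 0 .02;0 0 10.6 0 0 0 .02;0 0 10.6 0 0 0 .02;0 0 10.6 0 0 0 .02;0 0 10.6 0 0 0 .02;0 0 10.6 0 0 0 .02;0 0 10.6 0 0 0 .02;0 0 10.6 0 0 0 .02")

```text
t: 33.02
eef_pos: [0.6295, -0.2139, 0.1667]
ee_rot: [3.141, 0.0, -1.254]
force: [0.3, -0.0, -1.4]
width: 0.0292
gripper_force: 40.0
```

Request:
move_arm(rows="0 0 4.5 0 0 0 .02;0 0 0 -.046 .02 .017 .02;0 0 0 -.045 .021 .017 .02;0 0 0 -.045 .021 .017 .02;0 0 0 -.045 .021 .017 .02;0 0 0 -.046 .02 .014 .02;0 0 0 0 0 0 .02;0 0 0 0 0 0 .02")

```text
t: 34.02
eef_pos: [0.4753, -0.0184, 0.0855]
ee_rot: [-3.141, -0.0, -1.325]
force: [0.4, 0.1, -0.4]
width: 0.0294
gripper_force: 40.0
```

```bash
python3 held.py w13.png
```

```text
end row 235.5 [14.9  0.9] dot 543 [-40.    0.5]
TCP loc [-1.000e-01 -1.627e+02] z 0.0855 rot [-1.7996e+02 -1.0000e-02 -7.5890e+01] F [ 0.4  0.1 -0.4] w 0.0294
```

Request:
move_arm(rows="0 0 .1 -.03 0 .0105 .02;0 0 0 -.03 0 0 .02;0 0 0 -.022 0 0 .02;0 0 0 -.01 0 0 .02;0 0 0 -.008 0 0 .02;0 0 0 -.006 0 0 .02;0 0 0 -.002 0 0 .02;0 0 0 0 0 0 .02")

```text
t: 35.08
eef_pos: [0.4488, 0.0859, 0.0746]
ee_rot: [3.142, -0.0, -1.328]
force: [-0.5, 0.9, -0.1]
width: 0.0294
gripper_force: 40.0
```

Request:
move_arm(rows="0 0 0 -.001 0 .0015 .02;0 0 0 -.0015 0 .0015 .02;0 0 0 -.0015 0 0 .02;0 0 0 -.001 0 0 .02;0 0 0 0 0 0 .02")

```text
t: 35.7
eef_pos: [0.4474, 0.0901, 0.0716]
ee_rot: [3.141, -0.001, -1.327]
force: [2.6, -6.2, -0.9]
width: 0.0296
gripper_force: 40.0
```

Request:
move_arm(rows="0 0 0 .001 0 .001 .02;0 0 0 0 0 0 .045;0 0 0 0 0 0 .045;0 0 0 0 0 0 .045;0 0 0 0 0 -.01 .045;0 0 0 .03 0 -.01 .045;0 0 0 .05 0 -.02 .045;0 0 0 .04 0 -.02 .045")

```text
t: 36.7
eef_pos: [0.477, -0.0278, 0.132]
ee_rot: [-3.141, -0.0, -1.327]
force: [0.6, -0.1, -0.3]
width: 0.0451
gripper_force: 0.0
```

Request:
move_arm(rows="0 0 -10 .02 .01 -.05 .06;0 0 -10.6 .02 .01 -.05 .06;0 0 -10.6 .02 .01 -.02 .06;0 0 -10.6 .02 .01 0 .06;0 0 -10.6 0 0 0 .06;0 0 -10.6 0 0 0 .06;0 0 -10.6 0 0 0 .06;0 0 -10.6 0 0 0 .06")

```text
t: 37.7
eef_pos: [0.4809, -0.1141, 0.2514]
ee_rot: [3.142, -0.001, 0.148]
force: [-0.4, -0.9, 0.5]
width: 0.0601
gripper_force: 0.0
```

```bash
python3 plates.py w14.png
cat > st.py <<'E'
from deck import *
s,im,d=snap('wrist');P=cloud('wrist',d,s);x,y,z=loc(P)
m=(abs(x)<.018)&(y>-.08)&(y<-.016)&(z>.03)&(z<.1);k=m&(z>.045);print(m.sum(),np.percentile(z[m],[10,50,90]).round(4),np.percentile(y[k],2),np.percentile(x[k],[2,98]))
E
python3 st.py
```

```text
[ 0.48086559 -0.11407253  0.25144511] [ 1.79998519e+02 -3.69584894e-02  8.48167467e+00]
beam 1637 0.09742040710533728
2273 [0.0426 0.0669 0.0685] -0.06623380761687932 [-0.01574914  0.01447991]
```

View pics/w14.png

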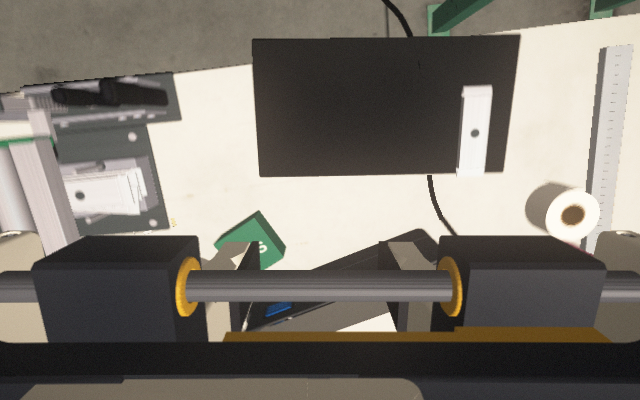

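Stack top is 67–69 mm and home. One plate is left, dot at (474,133), ends at (478,88) and (471,176).

Run:
```python
from dot import *
p=at([(474,133),(478,88),(470.5,176)],.016)[0]*1000;print(p.round(1)); v=p[1]-p[2];print(np.degrees(np.arctan2(v[1],v[0])),np.hypot(*v))
```

```text
[[ 555.8 -280.2]
 [ 602.7 -272. ]
 [ 507.9 -288.8]]
10.074466653945294 96.27654662799952
```

Request:
move_arm(rows="0 0 0 .022 .044 0 .05;0 0 0 .021 .044 0 .05;0 0 0 .021 .044 0 .05;0 0 0 .021 .043 .02 .05;0 0 -1 0 0 .05 .05;0 0 0 0 0 .05 .05;0 0 0 0 0 .05 .05;0 0 0 0 0 .05 .05")

```text
t: 38.85
eef_pos: [0.59, -0.2753, 0.0295]
ee_rot: [3.141, -0.001, 0.154]
force: [0.4, -0.5, -0.1]
width: 0.0498
gripper_force: 0.0
```

Request:
move_arm(rows="0 0 0 0 0 .005 .05;0 0 0 0 0 .007 .05;0 0 0 0 0 0 .05")

```text
t: 39.22
eef_pos: [0.5911, -0.2754, 0.0204]
ee_rot: [3.141, -0.002, 0.159]
force: [-0.1, -1.3, -0.3]
width: 0.05
gripper_force: 0.0
```

Request:
move_arm(rows="0 0 0 0 0 .0025 .05;0 0 0 0 0 0 .02;0 0 0 0 0 0 .02;0 0 0 0 0 0 .02;0 0 0 0 0 0 .02;0 0 0 0 0 0 .02;0 0 0 0 0 0 .02")

```text
t: 40.1
eef_pos: [0.59, -0.2752, 0.0164]
ee_rot: [3.141, -0.0, 0.16]
force: [-1.3, 0.9, 4.8]
width: 0.0294
gripper_force: 40.0
```

Request:
move_arm(rows="0 0 0 0 0 -.02 .02;0 0 0 0 0 -.05 .02;0 0 0 0 0 -.05 .02;0 0 0 0 0 -.05 .02")

```text
t: 40.6
eef_pos: [0.5895, -0.2751, 0.1871]
ee_rot: [-3.141, 0.001, 0.159]
force: [1.6, -0.2, -1.0]
width: 0.0294
gripper_force: 40.0
```

Request:
move_arm(rows="0 0 10.6 0 0 0 .02;0 0 10.6 0 0 0 .02;0 0 10.6 0 0 0 .02;0 0 10.6 0 0 0 .02;0 0 10.6 0 0 0 .02;0 0 10.6 0 0 0 .02;0 0 10.6 0 0 0 .02;0 0 10.6 0 0 0 .02")

```text
t: 41.6
eef_pos: [0.5896, -0.2751, 0.1854]
ee_rot: [3.141, 0.001, -1.327]
force: [-0.6, -0.3, -0.6]
width: 0.0297
gripper_force: 40.0
```

Request:
move_arm(rows="0 0 0 -.046 .008 .015 .02;0 0 0 -.046 .008 .015 .02;0 0 0 -.046 .008 .016 .02;0 0 0 -.046 .008 .016 .02;0 0 0 -.046 .008 .016 .02;0 0 .3 -.046 .009 .016 .02;0 0 0 0 0 0 .02;0 0 0 0 0 0 .02")

```text
t: 42.6
eef_pos: [0.4744, -0.0198, 0.0922]
ee_rot: [-3.141, -0.0, -1.325]
force: [0.5, -0.7, -0.8]
width: 0.0294
gripper_force: 40.0
```

```bash
python3 held.py w15.png
```

```text
end row 232.5 [16.4  0.9] dot 587 [-39.3   0.5]
TCP loc [  -1.3 -163.8] z 0.0922 rot [-1.7999e+02 -1.0000e-02 -7.5900e+01] F [ 0.5 -0.7 -0.8] w 0.0294
```

Request:
move_arm(rows="0 0 .1 0 -.001 .0135 .02;0 0 0 -.03 0 0 .02;0 0 0 -.028 0 0 .02;0 0 0 0 0 0 .02;0 0 0 0 0 0 .02")

```text
t: 43.28
eef_pos: [0.4611, 0.036, 0.0781]
ee_rot: [3.141, -0.0, -1.328]
force: [0.2, -0.5, -0.9]
width: 0.0297
gripper_force: 40.0
```

Run:
```python
from deck import *
s=arm.get_state();e=s['eef_pos'];print(((e[:2]-[.436,.1395])@Rm*1000).round(1),e[2].round(4),np.degrees(s['ee_rot']).round(2),s['force'].round(1))
```

```text
[  -0.7 -106.5] 0.0781 [ 1.7996e+02 -1.0000e-02 -7.6100e+01] [ 0.2 -0.5 -0.9]
```

Request:
move_arm(rows="0 0 0 -.008 -.0003 0 .02;0 0 0 -.008 -.0003 0 .02;0 0 0 -.008 0 0 .02;0 0 0 0 0 0 .02")

```text
t: 43.78
eef_pos: [0.4559, 0.0606, 0.0787]
ee_rot: [-3.141, 0.0, -1.327]
force: [-0.0, -0.0, -0.2]
width: 0.0292
gripper_force: 40.0
```

Request:
move_arm(rows="0 0 0 -.008 0 0 .02;0 0 0 -.008 0 0 .02;0 0 0 -.008 0 0 .02;0 0 0 -.003 0 0 .02;0 0 0 0 0 0 .02")

```text
t: 44.4
eef_pos: [0.4493, 0.0865, 0.0786]
ee_rot: [3.142, -0.0, -1.327]
force: [-0.1, 0.6, -0.5]
width: 0.0293
gripper_force: 40.0
```

Request:
move_arm(rows="0 0 0 -.0015 0 .0005 .02;0 0 0 -.0015 0 0 .02;0 0 0 -.001 0 0 .02;0 0 0 -.001 0 0 .02;0 0 0 0 0 0 .02")

```text
t: 45.02
eef_pos: [0.4482, 0.0911, 0.0782]
ee_rot: [-3.142, -0.0, -1.327]
force: [0.4, 0.2, -0.7]
width: 0.0295
gripper_force: 40.0
```

Request:
move_arm(rows="0 0 0 -.001 0 0 .02;0 0 0 -.001 0 0 .02;0 0 0 -.0005 0 0 .02;0 0 0 0 0 0 .02")

```text
t: 45.52
eef_pos: [0.4475, 0.0921, 0.0781]
ee_rot: [3.14, -0.002, -1.328]
force: [4.0, -8.5, -1.1]
width: 0.0292
gripper_force: 40.0
```

Request:
move_arm(rows="0 0 0 .001 0 .0005 .02;0 0 0 0 0 0 .045;0 0 0 0 0 0 .045;0 0 0 0 0 0 .045;0 0 0 0 0 -.01 .045;0 0 0 .03 0 -.01 .045;0 0 0 .05 0 -.02 .045;0 0 0 .04 0 -.02 .045")

```text
t: 46.52
eef_pos: [0.4771, -0.0251, 0.139]
ee_rot: [-3.141, -0.0, -1.327]
force: [0.7, 0.6, -0.1]
width: 0.0447
gripper_force: 0.0
```

Request:
move_arm(rows="0 0 -10 .02 .01 -.05 .04;0 0 -10.6 .02 .01 -.05 .02;0 0 -10.6 .02 .01 -.01 0;0 0 -10.6 .02 .01 0 0;0 0 -10.6 0 0 0 0;0 0 -10.6 0 0 0 0;0 0 -10.6 0 0 0 0;0 0 -10.6 0 0 0 0")

```text
t: 47.52
eef_pos: [0.4809, -0.1114, 0.2484]
ee_rot: [3.142, -0.001, 0.148]
force: [0.3, 0.2, -0.6]
width: 0.0002
gripper_force: 0.0
```

```bash
python3 w.py w16.png; python3 st.py
python3 - <<'E'
import cv2;im=cv2.imread('pics/w16.png');cv2.imwrite('pics/w16c.png',cv2.resize(im[60:240,0:200],None,fx=3,fy=3,interpolation=cv2.INTER_CUBIC))
from deck import *
P=np.load('last.npz')['P'];print(beam(P))
E
```

```text
TCP local mm [ -17.1 -254.4] z 0.2484 yaw [ 1.80e+02 -4.00e-02  8.49e+00] width 0.0002 F [ 0.3  0.2 -0.6]
2521 [0.0434 0.0749 0.0765] -0.066112903071487 [-0.01479507  0.01461921]
[(1676, [0.0974, 0.0986]), (1849, [0.096, 0.1021]), (0, 0), ('bar', 893, np.float64(0.1082))]
```

View pics/w16c.png

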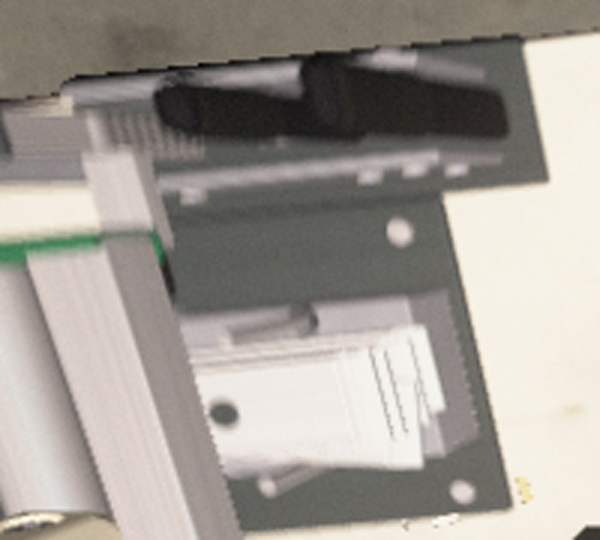

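The crop shows the stack under the beam. The top plate's dot is at (223,412) and one lower end sticks out at (435,400). I'll compare with where home plates should appear.

Run:
```python
from deck import *
s=arm.get_state();m,T=c2w('wrist',s);C=np.linalg.inv(T)
def px(x,y,z):
    w=np.r_[Rm@[x,y]+[.436,.1395],z,1];c=C@w;q=c[:2]/c[2];q=q*(1+m['k1']*(q@q));K=np.array(m['mtx']);return (K@np.r_[q,1])[:2]
for l in range(5):
    z=.037+8e-3*l
    print(l,[((px(x/1e3,-.066,z+.004)-[0,60])*3).round().tolist() for x in(-15,15)],[((px(x/1e3,-.056,z+.008)-[0,60])*3).round().tolist() for x in(-15,15)])
print('dot',((px(0,-.016,.077)-[0,60])*3).round())
print('seat front',[((px(x/1e3,-.062,.037)-[0,60])*3).round().tolist() for x in(-30,30)])
im=cv2.imread('pics/w16.png');cv2.imwrite('pics/w16d.png',cv2.resize(im[150:225,60:160],None,fx=7,fy=7,interpolation=cv2.INTER_CUBIC))
```

```text
0 [[438.0, 414.0], [418.0, 332.0]] [[405.0, 419.0], [385.0, 337.0]]
1 [[427.0, 419.0], [407.0, 336.0]] [[393.0, 425.0], [372.0, 341.0]]
2 [[415.0, 425.0], [394.0, 340.0]] [[381.0, 430.0], [358.0, 345.0]]
3 [[403.0, 430.0], [381.0, 344.0]] [[368.0, 436.0], [344.0, 349.0]]
4 [[390.0, 437.0], [368.0, 348.0]] [[354.0, 443.0], [330.0, 353.0]]
dot [221. 410.]
seat front [[442.0, 451.0], [403.0, 290.0]]
```

View pics/w16d.png

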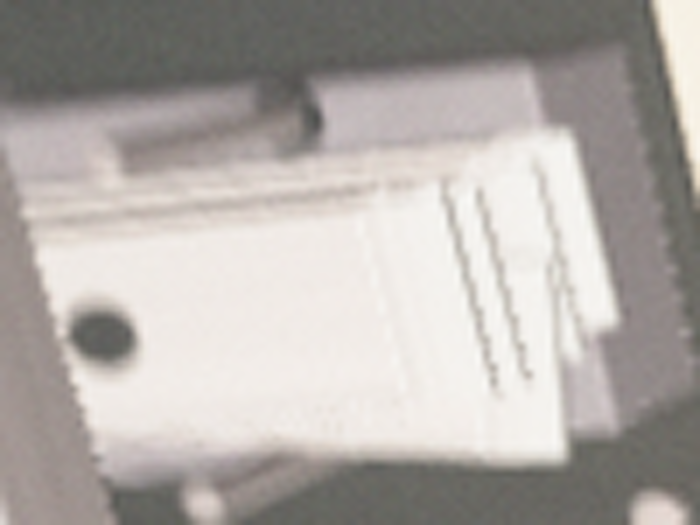

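Run:
```python
from deck import *
D=np.load('last.npz');P=D['P'];x,y,z=loc(P)
for (u,v) in[(138,212),(139,206),(137,200),(130,212),(120,213),(110,213),(136,190),(140,185),(144,190),(128,195),(124,200),(115,207),(145,205)]:
    print((u,v),(x[v,u]*1000).round(1),(y[v,u]*1000).round(1),(z[v,u]*1000).round(1))
for n,uv in(('w9',[(142,206),(146,186),(129,165)]),):
    pass
for f in('w9','w12','w14','w16'):
    pass
ims=[cv2.resize(cv2.imread(f'pics/{f}.png')[150:225,60:160],None,fx=3.9,fy=3.9,interpolation=cv2.INTER_CUBIC) for f in('w9','w12','w14','w16')]
cv2.imwrite('pics/cmp.png',np.vstack([np.hstack(ims[:2]),np.hstack(ims[2:])]))
```

```text
(138, 212) -26.9 -62.9 57.2
(139, 206) -20.7 -65.0 56.4
(137, 200) -14.0 -65.0 57.2
(130, 212) -25.4 -56.2 59.9
(120, 213) -25.4 -46.0 60.5
(110, 213) -30.4 -18.1 34.2
(136, 190) -3.6 -65.9 56.2
(140, 185) -0.9 -63.5 42.3
(144, 190) -6.8 -66.0 41.3
(128, 195) -5.3 -65.6 71.4
(124, 200) -9.7 -61.2 72.8
(115, 207) -18.8 -41.4 58.9
(145, 205) -24.5 -60.6 36.8
```

View pics/cmp.png

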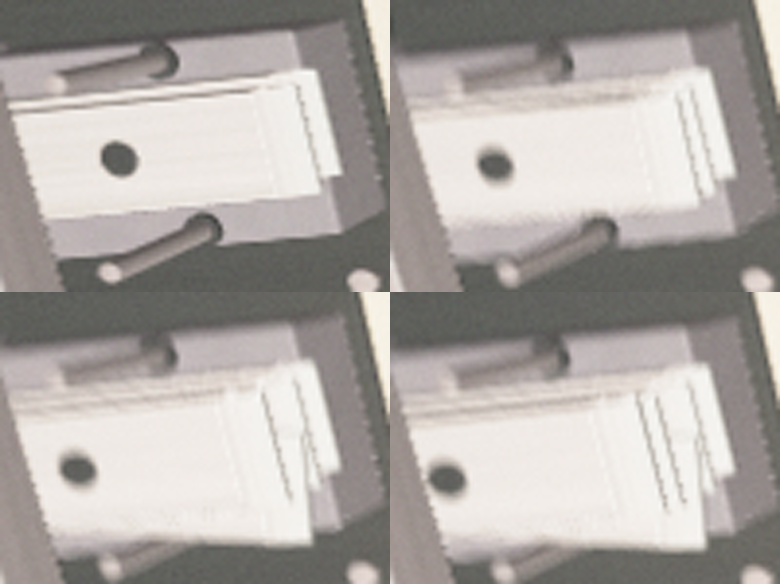

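Comparing the four views, layer 2's front end swung to −x when I released layer 3 (corner now at x −27, z 57–60). I'll straddle the stack front with open fingers and squeeze to square it, then push it home while gripped.

Request:
move_arm(rows="0 0 10.6 0 0 0 .07;0 0 10.6 0 0 0 .07;0 0 10.6 0 0 0 .07;0 0 10.6 0 0 0 .07;0 0 10.6 0 0 0 .07;0 0 10.5 0 0 0 .07;0 0 10.5 0 0 0 .07;0 0 10.5 0 0 0 .07")

```text
t: 48.62
eef_pos: [0.481, -0.1114, 0.2481]
ee_rot: [-3.141, -0.0, -1.344]
force: [0.2, -0.5, -0.2]
width: 0.069
gripper_force: 0.0
```

Request:
move_arm(rows="0 0 0 -.05 -.004 0 .07;0 0 0 -.05 -.004 0 .07;0 0 0 -.05 -.004 0 .07;0 0 0 -.051 -.005 0 .07;0 0 0 0 0 .05 .07;0 0 0 0 0 .05 .07;0 0 0 0 0 .02 .07;0 0 0 0 0 0 .07")

```text
t: 49.62
eef_pos: [0.4494, 0.0875, 0.1268]
ee_rot: [3.139, -0.001, -1.336]
force: [0.8, 0.1, 0.4]
width: 0.0703
gripper_force: 0.0
```

```bash
cat > tcp.py <<'E'
from deck import *
s=arm.get_state();e=s['eef_pos'];print('loc',((e[:2]-[.436,.1395])@Rm*1000).round(1),'z',e[2].round(4),np.degrees(s['ee_rot']).round(2),s['force'].round(1),round(float(s['width']),4))
E
python3 tcp.py
```

```text
loc [  0.4 -53.7] z 0.1268 [ 1.7984e+02 -6.0000e-02 -7.6570e+01] [0.8 0.1 0.4] 0.0703
```

Request:
move_arm(rows="0 0 -.5 0 .0004 .03 .07;0 0 0 0 0 .02 .07;0 0 0 0 0 .01 .07;0 0 0 0 0 .002 .07;0 0 0 0 0 0 .07")

```text
t: 50.25
eef_pos: [0.4504, 0.0881, 0.0665]
ee_rot: [-3.14, 0.0, -1.324]
force: [-0.1, 0.0, 0.0]
width: 0.0699
gripper_force: 0.0
```

```bash
python3 tcp.py
```

```text
loc [  1.5 -53.3] z 0.0665 [-1.7993e+02  2.0000e-02 -7.5890e+01] [-0.1  0.   0. ] 0.0699
```

Request:
move_arm(rows="0 0 .1 0 .0013 .0025 .07;0 0 0 0 0 0 .062;0 0 0 0 0 0 .056;0 0 0 0 0 0 .05;0 0 0 0 0 0 .044;0 0 0 0 0 0 .038;0 0 0 0 0 0 .033;0 0 0 0 0 0 .027", squeeze=12)

```text
t: 51.25
eef_pos: [0.4485, 0.0875, 0.0631]
ee_rot: [3.142, -0.0, -1.326]
force: [1.0, -0.7, -0.5]
width: 0.0299
gripper_force: 12.0
```

Request:
move_arm(rows="0 0 0 0 0 0 .025;0 0 0 0 0 0 .025;0 0 0 0 0 0 .025", squeeze=25)

```text
t: 51.62
eef_pos: [0.4485, 0.0875, 0.0631]
ee_rot: [-3.142, -0.0, -1.326]
force: [-0.4, -0.8, -0.2]
width: 0.03
gripper_force: 25.0
```

```bash
python3 tcp.py
```

```text
loc [ -0.4 -53.5] z 0.0631 [-180.     -0.    -75.96] [-0.4 -0.8 -0.2] 0.03
```

Squeezed to 30.0 mm, so the layers are aligned. Push towards the back stop while gripped.

Request:
move_arm(rows="0 0 0 -.001 0 0 .025;0 0 0 -.001 0 0 .025;0 0 0 -.001 0 0 .025;0 0 0 -.0005 0 0 .025;0 0 0 0 0 0 .025")

```text
t: 52.25
eef_pos: [0.4476, 0.0877, 0.0631]
ee_rot: [3.139, -0.004, -1.326]
force: [10.4, -22.1, 0.4]
width: 0.03
gripper_force: 25.0
```

Request:
move_arm(rows="0 0 0 .0025 0 -.0005 .025;0 0 0 0 0 0 .025;0 0 0 0 0 0 .04;0 0 0 0 0 0 .06;0 0 0 0 0 0 .07;0 0 0 0 0 0 .07;0 0 0 0 0 -.02 .07;0 0 0 0 0 -.06 .07")

```text
t: 53.25
eef_pos: [0.4465, 0.0875, 0.1422]
ee_rot: [3.135, -0.002, -1.326]
force: [1.8, 0.5, 0.6]
width: 0.0701
gripper_force: 0.0
```

Request:
move_arm(rows="0 0 0 .05 .004 -.05 .04;0 0 0 .05 .004 -.05 .02;0 0 -10 .05 .004 -.01 0;0 0 -10.6 .05 .004 0 0;0 0 -10.6 0 0 0 0;0 0 -10.6 0 0 0 0;0 0 -10.6 0 0 0 0;0 0 -10.6 0 0 0 0")

```text
t: 54.25
eef_pos: [0.4859, -0.0895, 0.2413]
ee_rot: [-3.142, 0.0, -0.243]
force: [-0.7, -0.1, 0.2]
width: 0.001
gripper_force: 0.0
```

Request:
move_arm(rows="0 0 -10.6 0 0 0 0;0 0 -10.6 0 0 0 0;0 0 0 0 0 0 0;0 0 0 0 0 0 0")

```text
t: 54.75
eef_pos: [0.486, -0.0894, 0.2414]
ee_rot: [-3.142, 0.0, 0.117]
force: [-0.7, 0.5, -0.6]
width: 0.0004
gripper_force: 0.0
```

```bash
python3 w.py w17.png
python3 - <<'E'
from deck import *
im=cv2.imread('pics/w17.png')
s=arm.get_state();m,T=c2w('wrist',s);C=np.linalg.inv(T)
def px(x,y,z):
    w=np.r_[Rm@[x,y]+[.436,.1395],z,1];c=C@w;q=c[:2]/c[2];q=q*(1+m['k1']*(q@q));return (np.array(m['mtx'])@np.r_[q,1])[:2]
p=px(0,-.05,.06).round().astype(int);u0,v0=max(p[0]-45,0),max(p[1]-40,0)
cv2.imwrite('pics/w17c.png',cv2.resize(im[v0:v0+80,u0:u0+100],None,fx=7,fy=7,interpolation=cv2.INTER_CUBIC))
for l in range(5): print(l,[((px(a,-.066,.041+.008*l)-[u0,v0])*7).round().tolist() for a in(-.015,.015)])
P=np.load('last.npz')['P'];x,y,z=loc(P)
for l in range(5):
    k=(abs(z-.0435-.008*l)<.003)&(y>-.075)&(y<-.03)&(abs(x)<.04);print(l,k.sum(),np.percentile(x[k],[1,99])*1000 if k.sum() else'',np.percentile(y[k],[1])*1000 if k.sum() else'')
E
```

```text
TCP local mm [  -6.9 -234.2] z 0.2414 yaw [-180.      0.      6.69] width 0.0004 F [-0.7  0.5 -0.6]
0 [[509.0, 326.0], [460.0, 137.0]]
1 [[485.0, 341.0], [435.0, 148.0]]
2 [[461.0, 356.0], [408.0, 159.0]]
3 [[435.0, 372.0], [381.0, 171.0]]
4 [[408.0, 389.0], [352.0, 183.0]]
0 267 [-11.49341693  17.81373257] [-69.19246125]
1 160 [-14.80048704  14.86409382] [-66.49735267]
2 115 [-15.53718396  13.97372496] [-66.13462155]
3 118 [-15.1432872   14.04443471] [-65.74935383]
4 1142 [-15.4719522   13.98734565] [-65.55617306]
```

View pics/w17c.png

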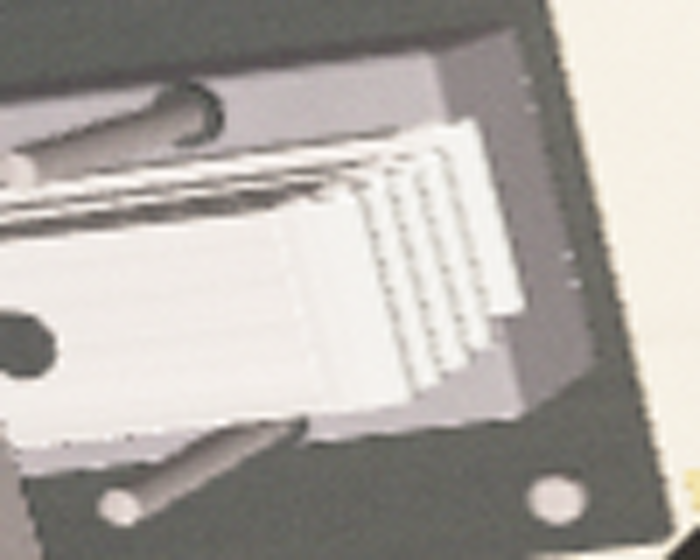

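All plates are now neat and square. Layer 0, the original one, looks about 2 mm out, so I'll check whether it started so.

```bash
python3 - <<'E'
from deck import *
for f in('w1.npz','last.npz'):
    P=np.load(f)['P'];x,y,z=loc(P)
    k=(z>.0395)&(z<.047)&(y>-.08)&(y<-.062)&(abs(x)<.04);print(f,k.sum(),np.percentile(x[k],[2,98])*1000,np.percentile(y[k],[2,98])*1000, np.median(z[k]))
E
python3 plates.py w18.png
```

```text
w1.npz 118 [-6.28484396 18.03769727] [-68.2025428  -62.07227505] 0.04194850559991534
last.npz 179 [-11.44820956  17.47711033] [-69.12736585 -62.63821704] 0.04175450050492879
[ 0.48598643 -0.08939353  0.24138812] [-1.79997966e+02  2.46219946e-04  6.72782041e+00]
beam 1665 0.09737271219812921
```

Unchanged from the start within noise. Go above the release button with closed fingers.

Request:
move_arm(rows="0 0 0 .01 -.048 0 0;0 0 0 .01 -.048 0 0;0 0 0 .01 -.048 0 0;0 0 0 .01 -.048 0 0;0 0 0 .01 -.049 0 0;0 0 -7.3 .01 -.049 .03 0;0 0 0 0 0 .04 0;0 0 0 0 0 .035 0")

```text
t: 55.9
eef_pos: [0.5103, 0.2064, 0.1349]
ee_rot: [3.141, 0.001, 0.248]
force: [0.5, 0.4, -0.2]
width: 0.0002
gripper_force: 0.0
```

Request:
move_arm(rows="0 0 0 0 0 .004 0;0 0 0 0 0 0 0")

```text
t: 56.15
eef_pos: [0.5112, 0.2059, 0.1333]
ee_rot: [3.141, -0.001, 0.248]
force: [-0.3, -0.0, 0.2]
width: 0.0001
gripper_force: 0.0
```

```bash
python3 tcp.py
```

```text
loc [89.  46.2] z 0.1333 [ 1.7999e+02 -4.0000e-02  1.4200e+01] [-0.3 -0.   0.2] 0.0001
```

Request:
move_arm(rows="0 0 0 .001 0 .012 0;0 0 0 0 0 .006 0;0 0 0 0 0 .004 0;0 0 0 0 0 .004 0;0 0 0 0 0 .003 0;0 0 0 0 0 0 0")

```text
t: 56.9
eef_pos: [0.5119, 0.206, 0.1036]
ee_rot: [3.142, -0.001, 0.248]
force: [1.3, -0.8, 4.5]
width: 0.0004
gripper_force: 2.0
```

```bash
python3 deck.py
```

```text
start [(205, [0.0842, 0.0863]), (435, [0.0884, 0.0924]), (426, [0.0915, 0.0951]), ('bar', 67, np.float64(0.091))]
side [(11, [0.0976, 0.0986]), (317, [0.1008, 0.5331]), (636, [0.1012, 0.515]), ('bar', 57, np.float64(0.5381))]
scene [(21, [0.0969, 0.1014]), (108, [0.5208, 0.5345]), (64, [0.5122, 0.531]), ('bar', 37, np.float64(0.5369))]
```

Pressed (4.5 N, about 11 mm); the beam rests at about 97.6–98.6 mm, level within the play. Now retreat upward and check the bar.

Request:
move_arm(rows="0 0 0 0 0 .001 0;0 0 0 0 0 -.01 0;0 0 0 0 0 -.03 0;0 0 0 0 0 -.06 0;0 0 0 0 .05 -.03 0;0 0 0 0 .05 -.01 0;0 0 0 0 .05 0 0;0 0 0 0 .05 0 0")

```text
t: 58.0
eef_pos: [0.5603, 0.0107, 0.2424]
ee_rot: [-3.141, 0.001, 0.248]
force: [1.6, 0.5, -1.0]
width: 0.0001
gripper_force: 0.0
```

Request:
move_arm(rows="0 0 0 -.02 .05 0 0;0 0 0 -.02 .05 0 0;0 0 0 0 0 0 0")

```text
t: 58.38
eef_pos: [0.545, -0.0975, 0.242]
ee_rot: [-3.141, 0.002, 0.244]
force: [0.3, 0.4, -0.3]
width: 0.0003
gripper_force: 0.0
```

```bash
python3 w.py w19.png; python3 deck.py
python3 - <<'E'
from deck import *
P=np.load('last.npz')['P'];x,y,z=loc(P);print('wrist',beam(P))
for l in range(5):
    k=(abs(z-.0435-.008*l)<.003)&(y>-.075)&(y<-.03)&(abs(x)<.04);print(l,k.sum(),np.percentile(x[k],[1,99])*1000 if k.sum() else'',np.percentile(y[k],[1])*1000 if k.sum() else'')
k=(abs(x-.09)<.02)&(abs(y)<.02)&(z>.057);print('bar',k.sum(),np.percentile(z[k],[50,98]) if k.sum() else '')
E
```

```text
TCP local mm [  48.5 -256.3] z 0.242 yaw [-1.7996e+02  1.0000e-01  1.3980e+01] width 0.0003 F [ 0.3  0.4 -0.3]
start [(205, [0.0842, 0.0863]), (435, [0.0884, 0.0924]), (426, [0.0915, 0.0951]), ('bar', 67, np.float64(0.091))]
side [(1123, [0.6163, 0.6707]), (459, [0.0995, 0.1033]), (481, [0.0994, 0.1036]), ('bar', 858, np.float64(0.6558))]
scene [(227, [0.6323, 0.6546]), (0, 0), (0, 0), ('bar', 43, np.float64(0.6579))]
wrist [(1004, [0.0959, 0.097]), (790, [0.0946, 0.1001]), (0, 0), ('bar', 638, np.float64(0.0893))]
0 261 [-11.14420047  18.05569135] [-68.1715358]
1 162 [-14.29356554  15.08101746] [-66.0822129]
2 138 [-15.22896324  14.32529556] [-65.97787825]
3 154 [-15.49541099  14.57357155] [-65.83027652]
4 1073 [-15.24829732  14.40624646] [-65.42324609]
bar 651 [0.08628373 0.0895041 ]
```

View pics/w19.png

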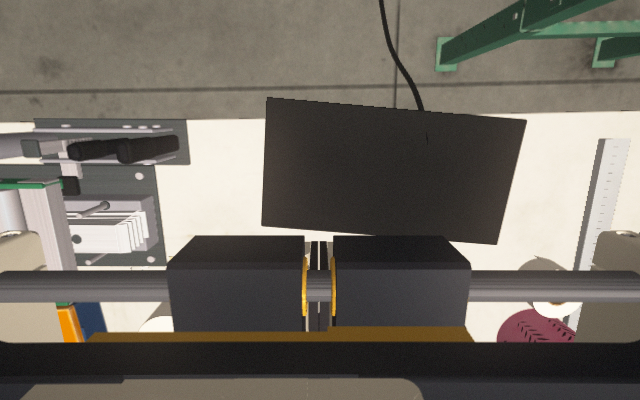

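The view shows the mat empty, the stack square at (110,220) and the bar down (top 89.5 mm). The beam has settled 1.5 mm onto the plates.

```bash
python3 -c "
from station import arm
print(arm.job_done())"
```

```text
the job is handed in; nothing more can be done
None
```

The job is handed in: the deck rests level on five plates (one already there, four added, so no spares left on the mat), the jack's bar is fully down, and nothing was seen to be knocked; one plate was dragged askew while I stacked and was squared up again, and the bottom plate, which I left as found, sits about 2 mm off.

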